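# Load the link test bench and switch it to test

## Task

Load the test bench: lay the tubular filter in the two V-shaped cradles of the jig while its strap is open and swing the strap fully down onto it, and seat every small grey module flat and square in a pocket of the carrier, one to a pocket. Only when all that is loaded, use the flat screwdriver to turn the slotted selector on the test set a quarter turn clockwise, fully to its stop (nothing but the screwdriver may turn it), then put the screwdriver back upright in its stand. Leave the other things on the bench where they are.

Things in the scene. Friction and masses are not known exactly. Their poses are not given: they have to be found in the camera images.
- barrel: tubular in-line filter: plain aluminium tube 40 mm in diameter and 128 mm long between two brass hexagonal end nuts (44 mm across flats, 16 mm long each); 160 mm long in all, 350 g. Origin at its very centre, x along its axis. It starts lying on the bench, on flats of its nuts, origin 22 mm above the bench, and does not roll
- jig: fixed steel jig that holds the filter: base plate 135 x 165 x 10 mm with two 90-degree V-cradles, each 25 mm wide, centred 45 mm to either side of its middle along its y axis (a clear gap of 65 mm between them, for fingers, over the whole width). The cradle tips are 82 mm above the bench and 80 mm apart. Origin under the base at the middle; the filter lies along its y axis. The strap is hinged on the jig's +x side, over the cradle at +y
- cradle (a point): where the centre of the filter comes to rest in the jig: midway between the cradles, 70 mm above the bench; axes as the jig's, the filter's axis along this y (either way round). The filter's end nuts straddle the cradles with 6.5 mm of play each way along y
- strap (a joint): the jig's clamp strap, an aluminium bar 20 mm wide and 12 mm thick with a black ball knob at its free end, hinged at x = +56 mm, y = +45 mm, z = 96 mm in the jig's frame about the jig's y axis. 0 rad: down level across the filter, touching it, the knob on the jig's -x side; grows as the knob swings up and over towards +x; limits -0.06 (cradle empty) and 2.7. It starts open at 1.9 to 2.25. Hinge friction 0.12 N m: it stays where it is left
- strap_knob (a point): centre of the ball knob of the strap, 26 mm in diameter, 114 mm from the hinge; the fingers can take it from above along the jig's y axis and it pivots between them
- carrier: fixed module carrier, an aluminium frame 210 x 90 mm, 16 mm high, with three equal pockets in a row along its x axis, 70 mm apart. Origin under its middle. Each pocket is open above, 44 mm along the carrier's x, 70 mm along its y and 10 mm deep; its floor is 6 mm above the bench
- pocket0 (a point): middle of the floor of the pocket at the -x end of the carrier; axes as the carrier's. A seated module's underside origin lies here, the module's long (x) axis along this y, either way round
- pocket1 (a point): the same for the middle pocket
- pocket2 (a point): the same for the pocket at the +x end
- module0: grey plastic plug-in module, a flat block 66 x 40 x 36 mm (x, y, z) with a pale label on top and two sockets in one long side, 150 g; origin at the centre of its underside, z up. Starts flat on the bench. Some of the three modules may be absent
- module1: grey plastic plug-in module, a flat block 66 x 40 x 36 mm (x, y, z) with a pale label on top and two sockets in one long side, 150 g; origin at the centre of its underside, z up. Starts flat on the bench. Some of the three modules may be absent; like module0
- module2: grey plastic plug-in module, a flat block 66 x 40 x 36 mm (x, y, z) with a pale label on top and two sockets in one long side, 150 g; origin at the centre of its underside, z up. Starts flat on the bench. Some of the three modules may be absent; like module0
- selector (a joint): slotted round selector on top of the test set (the white box, 100 x 100 x 60 mm high, fixed). Starts between 0 and 0.15 rad (standby); grows when turned clockwise seen from above; stop at 1.571 rad (test), a quarter turn. Friction 0.05 N m, stays where it is left
- selector_slot (a point): middle of the floor of the selector's slot, on its turning axis, 66 mm above the bench; x along the slot, turning with it, z up. The slot is 25 mm long, 6 mm wide and 10 mm deep, its long edges bevelled to 11 mm apart in the upper 4 mm
- driver: large flat screwdriver, 161 mm long, 120 g, standing blade down in its stand. Origin on its axis at the underside of the bolster, the disc 38 mm in diameter and 6 mm thick between shaft and handle; z up along the handle. The black handle, 28 mm along x and 26 mm along y with flat sides, runs from 6 to 86 mm above the origin. The blade, 20 mm wide along x and 3 mm thick along y, ends 75 mm below the origin; the ferrule under the bolster is 22 mm in diameter and 25 mm long
- driver_tip (a point): middle of the screwdriver's blade end, 75 mm below driver's origin
- stand_mouth (a point): middle of the top of the driver's fixed wooden stand, 64 x 64 mm and 82 mm high, with a square hole 28 x 28 mm, 78 mm deep. The bolster rests on the top here when the driver stands in it, at any yaw
- mug: bystander: white mug, 76 mm in diameter, 90 mm high
- crimper: bystander: red-handled crimping pliers, 170 mm long, lying flat
- spool: bystander: white empty spool, 64 mm in diameter, 50 mm high
- adapter: bystander: black power adapter, 100 x 52 x 30 mm
- cleaner: bystander: white bottle, 56 mm in diameter, 150 mm high
- jar: bystander: clear jar with steel lid, 56 mm in diameter, 70 mm high

How it is judged:
On the way, in this order (a step that is already met when the one before it is completed fails the run):
1. the filter lies centred in both V-cradles while the strap is still open (x of barrel in the frame of cradle between -0.004 and 0.004 m and z of barrel in the frame of cradle between -0.004 and 0.004 m and y of barrel in the frame of cradle between -0.01 and 0.01 m and angle between the x axis of barrel and the y axis of cradle, either way round below 0.05 rad and value of joint strap above 0.6 rad), for 0.2 s.
2. the strap is down over the filter and every module sits in a pocket, the selector still at standby (x of barrel in the frame of cradle between -0.004 and 0.004 m and z of barrel in the frame of cradle between -0.004 and 0.004 m and y of barrel in the frame of cradle between -0.01 and 0.01 m and angle between the x axis of barrel and the y axis of cradle, either way round below 0.05 rad and value of joint strap below 0.12 rad and ((horizontal distance between module0 and pocket0 below 0.005 m and z of module0 in the frame of pocket0 between -0.003 and 0.003 m and angle between the x axis of module0 and the y axis of pocket0, either way round below 0.12 rad and angle between module0's own z axis and vertical below 0.06 rad) or (horizontal distance between module0 and pocket1 below 0.005 m and z of module0 in the frame of pocket1 between -0.003 and 0.003 m and angle between the x axis of module0 and the y axis of pocket1, either way round below 0.12 rad and angle between module0's own z axis and vertical below 0.06 rad) or (horizontal distance between module0 and pocket2 below 0.005 m and z of module0 in the frame of pocket2 between -0.003 and 0.003 m and angle between the x axis of module0 and the y axis of pocket2, either way round below 0.12 rad and angle between module0's own z axis and vertical below 0.06 rad)) and ((horizontal distance between module1 and pocket0 below 0.005 m and z of module1 in the frame of pocket0 between -0.003 and 0.003 m and angle between the x axis of module1 and the y axis of pocket0, either way round below 0.12 rad and angle between module1's own z axis and vertical below 0.06 rad) or (horizontal distance between module1 and pocket1 below 0.005 m and z of module1 in the frame of pocket1 between -0.003 and 0.003 m and angle between the x axis of module1 and the y axis of pocket1, either way round below 0.12 rad and angle between module1's own z axis and vertical below 0.06 rad) or (horizontal distance between module1 and pocket2 below 0.005 m and z of module1 in the frame of pocket2 between -0.003 and 0.003 m and angle between the x axis of module1 and the y axis of pocket2, either way round below 0.12 rad and angle between module1's own z axis and vertical below 0.06 rad)) and ((horizontal distance between module2 and pocket0 below 0.005 m and z of module2 in the frame of pocket0 between -0.003 and 0.003 m and angle between the x axis of module2 and the y axis of pocket0, either way round below 0.12 rad and angle between module2's own z axis and vertical below 0.06 rad) or (horizontal distance between module2 and pocket1 below 0.005 m and z of module2 in the frame of pocket1 between -0.003 and 0.003 m and angle between the x axis of module2 and the y axis of pocket1, either way round below 0.12 rad and angle between module2's own z axis and vertical below 0.06 rad) or (horizontal distance between module2 and pocket2 below 0.005 m and z of module2 in the frame of pocket2 between -0.003 and 0.003 m and angle between the x axis of module2 and the y axis of pocket2, either way round below 0.12 rad and angle between module2's own z axis and vertical below 0.06 rad)) and value of joint selector below 0.4 rad), for 0.2 s.
3. the selector is turned to its stop with the screwdriver's blade in its slot (value of joint selector above 1.35 rad and distance between driver_tip and selector_slot below 0.02 m), for 0.1 s.
At the end, for the whole second after the job is handed in: filter in its seat to 4 mm (10 mm along its axis) and 0.05 rad; strap below 0.12 rad; each module in a pocket to 5 mm, 3 mm in height, 0.12 rad yaw, 0.06 rad level; selector above 1.35 rad; driver upright (0.1 rad) in its stand to 8 mm, 5 mm in height; all at rest (x of barrel in the frame of cradle between -0.004 and 0.004 m and z of barrel in the frame of cradle between -0.004 and 0.004 m and y of barrel in the frame of cradle between -0.01 and 0.01 m and angle between the x axis of barrel and the y axis of cradle, either way round below 0.05 rad and value of joint strap below 0.12 rad and ((horizontal distance between module0 and pocket0 below 0.005 m and z of module0 in the frame of pocket0 between -0.003 and 0.003 m and angle between the x axis of module0 and the y axis of pocket0, either way round below 0.12 rad and angle between module0's own z axis and vertical below 0.06 rad) or (horizontal distance between module0 and pocket1 below 0.005 m and z of module0 in the frame of pocket1 between -0.003 and 0.003 m and angle between the x axis of module0 and the y axis of pocket1, either way round below 0.12 rad and angle between module0's own z axis and vertical below 0.06 rad) or (horizontal distance between module0 and pocket2 below 0.005 m and z of module0 in the frame of pocket2 between -0.003 and 0.003 m and angle between the x axis of module0 and the y axis of pocket2, either way round below 0.12 rad and angle between module0's own z axis and vertical below 0.06 rad)) and ((horizontal distance between module1 and pocket0 below 0.005 m and z of module1 in the frame of pocket0 between -0.003 and 0.003 m and angle between the x axis of module1 and the y axis of pocket0, either way round below 0.12 rad and angle between module1's own z axis and vertical below 0.06 rad) or (horizontal distance between module1 and pocket1 below 0.005 m and z of module1 in the frame of pocket1 between -0.003 and 0.003 m and angle between the x axis of module1 and the y axis of pocket1, either way round below 0.12 rad and angle between module1's own z axis and vertical below 0.06 rad) or (horizontal distance between module1 and pocket2 below 0.005 m and z of module1 in the frame of pocket2 between -0.003 and 0.003 m and angle between the x axis of module1 and the y axis of pocket2, either way round below 0.12 rad and angle between module1's own z axis and vertical below 0.06 rad)) and ((horizontal distance between module2 and pocket0 below 0.005 m and z of module2 in the frame of pocket0 between -0.003 and 0.003 m and angle between the x axis of module2 and the y axis of pocket0, either way round below 0.12 rad and angle between module2's own z axis and vertical below 0.06 rad) or (horizontal distance between module2 and pocket1 below 0.005 m and z of module2 in the frame of pocket1 between -0.003 and 0.003 m and angle between the x axis of module2 and the y axis of pocket1, either way round below 0.12 rad and angle between module2's own z axis and vertical below 0.06 rad) or (horizontal distance between module2 and pocket2 below 0.005 m and z of module2 in the frame of pocket2 between -0.003 and 0.003 m and angle between the x axis of module2 and the y axis of pocket2, either way round below 0.12 rad and angle between module2's own z axis and vertical below 0.06 rad)) and value of joint selector above 1.35 rad and horizontal distance between driver and stand_mouth below 0.008 m and z of driver in the frame of stand_mouth between -0.005 and 0.005 m and angle between driver's own z axis and vertical below 0.1 rad and linear speed of each of barrel, driver, module0, module1, module2 below 0.03 m/s); the robot touches nothing.
It fails at once if a bystander is moved more than 4 cm or tipped (distance of any of mug, crimper, spool, adapter, cleaner, jar from where it was at the start of the episode above 0.04 m or angle between any of mug, crimper, spool, adapter, cleaner, jar's own z axis and vertical above 0.5 rad).
It fails at once if the selector is turned by anything but the screwdriver's blade ((velocity of joint selector above 0.2 rad/s or velocity of joint selector below -0.2 rad/s) and distance between driver_tip and selector_slot above 0.03 m).
Of module0, module1, module2 only 2 to 3 are there at a start; the rules pass over those that are not, and their reading is None.
At some moment in a run one of module0, module1, module2 may be knocked a few centimetres aside while the robot is not near it.
It also fails if it takes over 192 s, if anything falls off the work surface, if the arm or the gripper's body presses on something with over 40 N, if the wrist force passes 120 N, or if a joint passes its speed limit or range.

## Robot

A 6-joint arm with a two-finger parallel gripper is mounted at the origin on the work surface. World frame = base frame: x ahead of the robot, y to its left, z up, the work surface at z = 0. Lengths are in m, angles in rad, forces in N, time in s.
With the tool pointing down it reaches from about 0.35 to 0.975 m from the base axis. Payload 4.9 kg.
Tool frame: the origin (TCP) lies on the front face of the gripper's body, between the roots of the fingers; the fingertips stand ctrl.finger_overhang ahead of it and the grasp point (between the pads) lies 54 mm ahead of it (ctrl.finger_overhang is the distance from the TCP to the fingertips, in m); z points along the fingers, y is the line along which they close (so a half turn about z gives the same grasp; the last joint's range is limited). The gripper opens to 85 mm and grips with 20 to 120 N. Pads are 22 mm wide; open, the fingers measure 114 mm over their backs; the gripper's body (76 mm by 85 mm) begins 54 mm behind the grasp point. The pads swing forward as they close: fully open they stand 13 mm farther back than shut.
Start: joints at [1.084, 0.053, 1.613, -0, 1.476, -0.119], TCP at [0.225, 0.583, 0.304] pointing down, gripper open.
Joint ranges: [-3.01, 3.01], [-1.01, 2.22], [0.06, 2.58], [-1.02, 4.17], [0.09, 2.62], [-3.14, 3.14]. Speed limits (rad/s): [2.57, 2.57, 3.14, 3.14, 3.14, 3.14].

## Interface

Orientations are given as a rotation vector (axis times angle).
In Python, from station import ctrl, vision gives the robot as it stands. The module is installed in compiled form; this text tells all that it offers.
- The arm moves only by the tool drive_tool, never from a script. Its argument "rows" is a list of rows, each a list of 2 entries, a list of its own where there are three numbers: the shift along the tool's x, y, z in m, then the turn about the tool's z in rad. A call has 1 to 10 rows; each row shifts and turns the commanded pose from where the row before left it, along the tool's axes as they then stand; what a row does not reach is not made up. A row lasts 1/10 s, in which the tool goes at most 50 mm and 8.59 degrees, less where a joint would pass 70% of its speed; a pose out of reach is approached as far as the arm can. A call with a gripper value outside its range is refused whole. "jaw" is the closure, from 0 (fully open) to 1 (shut), set as the call begins (left out, the last holds). The fingers move at their own pace and stop on an object; "grip_force" is the grip in N (left out, the last holds). Time passes only in rows, so rows that do not move let the fingers close. It gives the time, the measured TCP pose, the force, the opening and the grip force at its end, in the units of the state.
- ctrl.get_obs(): the state, without advancing time (a new reading comes with each control period).
- vision.get_image(name): name is "side" or "top" or "wrist"; returns a dict with "image" (400x640x3 uint8, blue, green, red), "vertical_fov" (degrees; the focal length in pixels is half the picture's height over the tangent of half this angle, whatever the lens; pixels are square), "cx", "cy" (the principal point, pixels), "R" (3x3) and "t" (3): a world point X has camera coordinates R X + t. Camera axes: x right, y down, z forward; pixel columns grow to the right and rows downward; lengths in m; the calibration is good to about 2 mm. A picture is of the moment at which its call begins. There is no depth.
- ctrl.finish_job(): hands the job in; it is judged then, once.
The state is a dict: "t": time; "q": joint angles; "dq": joint speeds; "effort": joint torques, N m; "tool_pos": TCP position; "tool_rot": TCP orientation; "contact_force": force on the tool from outside, world axes, zero at the start; "wrist_torque": the same for the moment, N m; "opening": finger opening in m; "grip_force": force on a finger pad.
Only numpy, scipy, OpenCV 4.12 (cv2) and the standard library are available. Lean on these libraries where they do the work, as an engineer would, in place of code of your own. Each camera call takes 0.05 s, during which the arm holds its last target. There are 200 camera calls.

## Working session

There is one attempt and no reset: what is moved stays moved. The work goes in short steps, Python scripts to look and compute and a tool call to move; the robot and the scene stay as the last step left them, time stands still between calls to the robot, and variables do not carry over. Pictures are saved under pics/ and viewed, at most 14 in all, crops included, and the job is handed in when it is done.

Besides the shell and the picture viewer there is one more tool, called after ">>>" as name([rows], argument=value, ...), one row to a line, values as JSON. drive_tool: Moves the arm, as the interface text tells. Its arguments: {"type":"object","properties":{"rows":{"type":"array","items":{"type":"array"}},"jaw":{"type":"number"},"grip_force":{"type":"number"}},"required":["rows"]}

```bash
mkdir -p pics
cat > h.py <<'E'
import numpy as np, cv2, json, os, pickle
from scipy.spatial.transform import Rotation as Ro
from station import ctrl, vision
def grab(name, fn):
    d=vision.get_image(name); cv2.imwrite('pics/'+fn+'.png',d['image']); pickle.dump(d,open('pics/'+fn+'.pkl','wb')); return d
def load(fn): return pickle.load(open('pics/'+fn+'.pkl','rb'))
def f(d): return d['image'].shape[0]/2/np.tan(np.radians(d['vertical_fov'])/2)
def ray(d,u,v):
    R=np.array(d['R']);t=np.array(d['t']); c=-R.T@t
    return c, R.T@np.array([(u-d['cx'])/f(d),(v-d['cy'])/f(d),1])
def onz(d,u,v,z):
    c,r=ray(d,u,v); return c+r*(z-c[2])/r[2]
def proj(d,X):
    p=np.array(d['R'])@np.array(X)+np.array(d['t']); return p[0]/p[2]*f(d)+d['cx'],p[1]/p[2]*f(d)+d['cy']
def st():
    o=ctrl.get_obs(); R=Ro.from_rotvec(o['tool_rot']).as_matrix()
    print('t',round(o['t'],2),'pos',np.round(o['tool_pos'],4),'x',np.round(R[:,0],3),'y',np.round(R[:,1],3),'F',np.round(o['contact_force'],1),'open',round(o['opening'],4),'q',np.round(o['q'],2)); return o,R
def go(x,y,z,yaw=None):
    """shift in tool axes to reach TCP x,y,z (tool down); yaw = desired angle of tool y axis (mod pi)"""
    o,R=st(); d=np.array([x,y,z])-o['tool_pos']
    a=np.arctan2(R[1,1],R[0,1])
    print('shift tool',np.round(R.T@d,4),'curr yaw y',round(a,3))
    if yaw is not None:
        w=(yaw-a+np.pi/2)%np.pi-np.pi/2
        print('turn about tool z', round(-w,3))
E
python3 - <<'E'
from h import *
st(); print(ctrl.finger_overhang)
for n in ('top','side','wrist'):
    d=grab(n,n+'0'); print(n,f(d),-np.array(d['R']).T@d['t'],np.round(d['R'],2).tolist())
cv2.imwrite('pics/top0b.png',cv2.resize(load('top0')['image'],(800,500),interpolation=cv2.INTER_CUBIC))
E
```

```text
t 0.0 pos [0.2245 0.5828 0.3027] x [-0.933  0.36   0.   ] y [ 0.36   0.933 -0.002] F [ 0.1 -1.   0.2] open 0.085 q [ 1.08  0.05  1.61 -0.    1.48 -0.12]
0.0726
top 377.62676184308515 [0.50072933 0.05226051 1.27663965] [[0.02, -1.0, -0.01], [-1.0, -0.02, -0.06], [0.06, 0.01, -1.0]]
side 430.51135563079475 [ 0.53817724 -0.77588491  1.01356262] [[1.0, -0.09, -0.02], [-0.08, -0.74, -0.67], [0.05, 0.67, -0.74]]
wrist 327.36831918577394 [0.15559799 0.6078292  0.37334303] [[0.36, 0.93, -0.0], [0.89, -0.34, 0.29], [0.27, -0.1, -0.96]]
```

View pics/top0b.png

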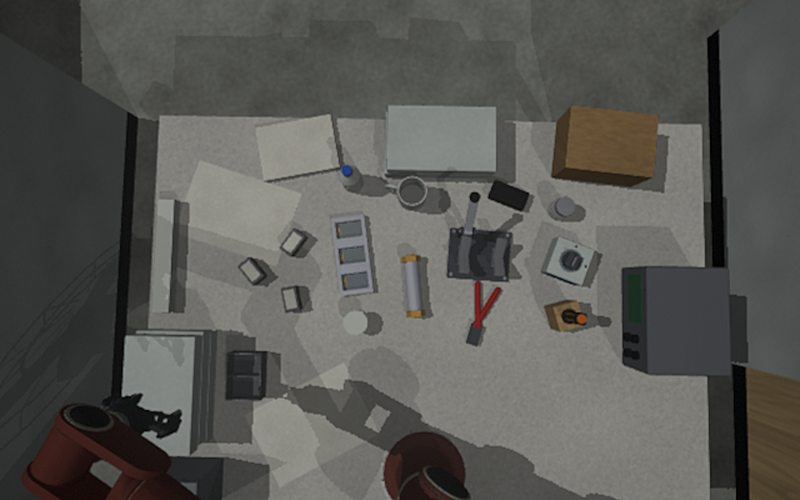

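View pics/side0.png

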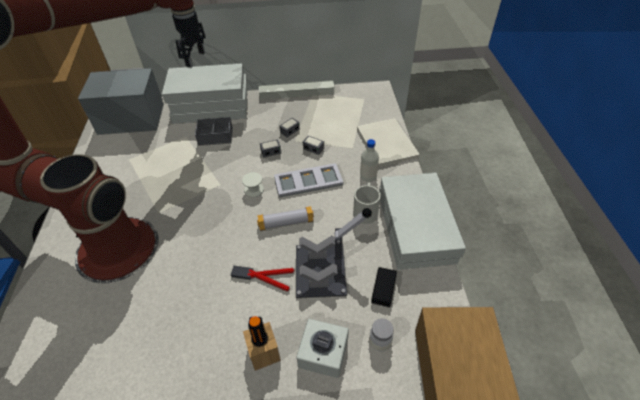

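Run:
```python
from h import *
im=load('top0')['image']
a=cv2.resize(im[165:275,185:345],None,fx=5,fy=5,interpolation=cv2.INTER_CUBIC); cv2.imwrite('pics/c1.png',a)
a=cv2.resize(im[145:280,345:495],None,fx=4.4,fy=4.4,interpolation=cv2.INTER_CUBIC); cv2.imwrite('pics/c2.png',a)
```

```text
(no output)
```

View pics/c1.png

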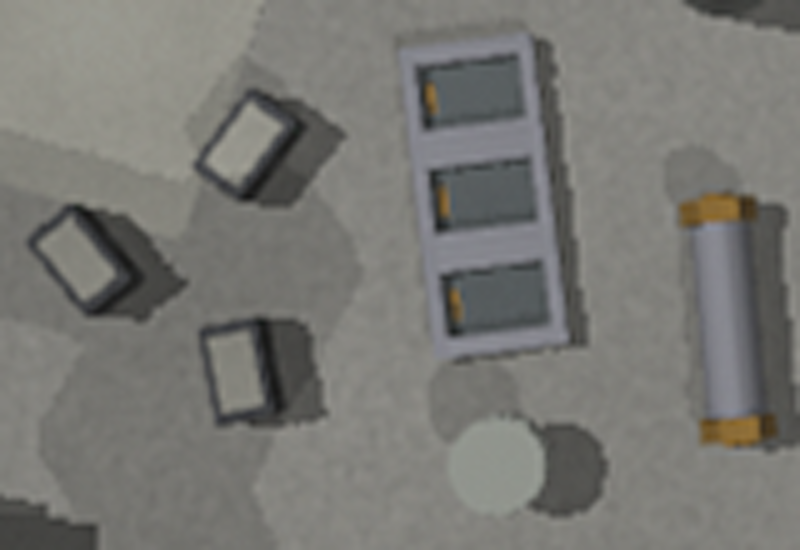

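View pics/c2.png

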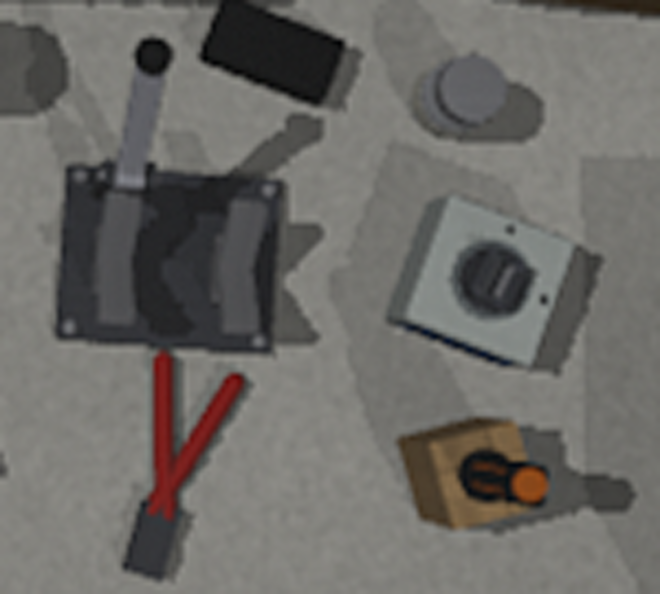

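Run:
```python
from h import *
d=load('top0')
P1=lambda x,y,z: onz(d,185+(x+.5)/5-.5,165+(y+.5)/5-.5,z)[:2]
P2=lambda x,y,z: onz(d,345+(x+.5)/4.4-.5,145+(y+.5)/4.4-.5,z)[:2]
ang=lambda v: round(np.arctan2(v[1],v[0]),3)
c=[P1(*p,.016) for p in((400,45),(528,33),(570,342),(440,357))]
print('carrier',np.mean(c,0),'long',ang(c[2]-c[1]),ang(c[3]-c[0]),[np.linalg.norm(c[i]-c[i-1]) for i in range(4)])
a,b=P1(717,197,.03),P1(737,443,.03); print('barrel',(a+b)/2,ang(b-a),np.linalg.norm(b-a))
for n,cs in dict(A=((252,100),(290,128),(245,190),(205,160)),B=((40,243),(70,215),(125,275),(92,300)),C=((258,330),(265,393),(220,400),(207,332))).items():
    q=[P1(*p,.036) for p in cs]; print(n,np.mean(q,0),[(round(np.linalg.norm(q[i]-q[i-1]),3),ang(q[i]-q[i-1])) for i in range(4)])
c=[P2(*p,.01) for p in((68,165),(288,182),(272,352),(58,338))]
print('jig',np.mean(c,0),[(round(np.linalg.norm(c[i]-c[i-1]),3),ang(c[i]-c[i-1])) for i in range(4)])
print('knob',[P2(153,55,z) for z in(.18,.2)])
print('sel',P2(493,280,.07)); c=[P2(*p,.06) for p in((447,197),(577,247),(531,366),(405,322))]
print('box',np.mean(c,0),[(round(np.linalg.norm(c[i]-c[i-1]),3),ang(c[i]-c[i-1])) for i in range(4)])
c=[P2(*p,.082) for p in((433,436),(515,420),(533,507),(453,527))]
print('stand',np.mean(c,0),[(round(np.linalg.norm(c[i]-c[i-1]),3),ang(c[i]-c[i-1])) for i in range(4)])
print('handle top',P2(530,484,.168))
print('adapter',P2(280,50,.03),'jar',P2(473,90,.07),'crimp',P2(200,450,.02))
```

```text
carrier [0.57066905 0.20263656] long -2.983 -2.986 [np.float64(0.21102837770990132), np.float64(0.08647296068582343), np.float64(0.2092109570675213), np.float64(0.08708325289594467)]
barrel [0.48970757 0.03902448] -3.043 0.16209093442765665
A [0.59905452 0.35717638] [(np.float64(0.05), np.float64(-0.635)), (np.float64(0.031), np.float64(-2.184)), (np.float64(0.05), np.float64(2.543)), (np.float64(0.033), np.float64(0.951))]
B [0.52201637 0.46413979] [(np.float64(0.051), np.float64(0.771)), (np.float64(0.027), np.float64(-0.792)), (np.float64(0.054), np.float64(-2.369)), (np.float64(0.027), np.float64(2.244))]
C [0.45486299 0.35920494] [(np.float64(0.034), np.float64(-1.513)), (np.float64(0.041), np.float64(-2.997)), (np.float64(0.03), np.float64(1.743)), (np.float64(0.045), np.float64(0.224))]
jig [ 0.57668642 -0.1395584 ] [(np.float64(0.133), np.float64(-0.045)), (np.float64(0.169), np.float64(-1.63)), (np.float64(0.131), np.float64(3.053)), (np.float64(0.163), np.float64(1.524))]
knob [array([ 0.70228254, -0.10035821]), array([ 0.69860671, -0.09757482])]
sel [ 0.56208687 -0.36366872]
box [ 0.56047782 -0.36490347] [(np.float64(0.097), np.float64(-0.322)), (np.float64(0.101), np.float64(-1.924)), (np.float64(0.094), np.float64(2.771)), (np.float64(0.097), np.float64(1.251))]
stand [ 0.42399547 -0.35227769] [(np.float64(0.066), np.float64(0.217)), (np.float64(0.06), np.float64(-1.361)), (np.float64(0.063), np.float64(-2.941)), (np.float64(0.059), np.float64(1.832))]
handle top [ 0.422494   -0.35383143]
adapter [ 0.73537494 -0.21721203] jar [ 0.70082503 -0.3495739 ] crimp [ 0.43270925 -0.1607221 ]
```

Run:
```python
from h import *
go(.49,.039,.24,1.67)
```

```text
t 0.15 pos [0.2245 0.5829 0.3029] x [-0.933  0.36   0.   ] y [ 0.36   0.933 -0.002] F [0.2 0.7 0.3] open 0.0857 q [ 1.08  0.05  1.61 -0.    1.48 -0.12]
shift tool [-0.4433 -0.4119  0.0635] curr yaw y 1.203
turn about tool z -0.467
```

>>> drive_tool([
  [[-0.0296, -0.0275, 0.0042], 0],
  [[-0.0296, -0.0275, 0.0042], 0],
  [[-0.0296, -0.0275, 0.0042], 0],
  [[-0.0296, -0.0275, 0.0042], 0],
  [[-0.0296, -0.0275, 0.0042], 0],
  [[-0.0296, -0.0275, 0.0042], 0],
  [[-0.0296, -0.0275, 0.0042], 0],
  [[-0.0296, -0.0275, 0.0042], 0],
  [[-0.0296, -0.0275, 0.0042], 0],
  [[-0.0296, -0.0275, 0.0042], 0],
])

```text
t: 1.15
tool_pos: [0.4023, 0.2185, 0.2616]
tool_rot: [0.574, 3.089, 0.0]
contact_force: [1.1, 0.8, 0.2]
opening: 0.0855
grip_force: 0.0
```

>>> drive_tool([
  [[-0.0296, -0.0275, 0.0042], 0],
  [[-0.0296, -0.0275, 0.0042], 0],
  [[-0.0296, -0.0275, 0.0042], 0],
  [[-0.0296, -0.0275, 0.0042], 0],
  [[-0.0296, -0.0275, 0.0042], 0],
  [[0, 0, 0], -0.117],
  [[0, 0, 0], -0.117],
  [[0, 0, 0], -0.117],
  [[0, 0, 0], -0.117],
  [[0, 0, 0], 0],
])

```text
t: 2.15
tool_pos: [0.4905, 0.0386, 0.2406]
tool_rot: [0.157, -3.137, -0.0]
contact_force: [0.1, -0.1, 0.1]
opening: 0.0859
grip_force: 0.0
```

Run:
```python
from h import *
go(.49,.039,.085,1.67)
d=grab('wrist','w1'); 
for x in (-.08,.08):
  print(proj(d,(.49+x*np.cos(.098),.039+x*np.sin(.098),.03)))
cv2.imwrite('pics/w1b.png',cv2.resize(d['image'],(800,500)))
```

```text
t 2.15 pos [0.4905 0.0386 0.2406] x [-0.995 -0.1    0.001] y [-0.1    0.995  0.   ] F [ 0.1 -0.1  0.1] open 0.0859 q [-0.07 -0.23  1.98  0.    1.39 -1.74]
shift tool [0.0004 0.0005 0.1556] curr yaw y 1.671
turn about tool z 0.001
(np.float64(320.1739001356779), np.float64(91.93663531416509))
(np.float64(319.3813723782312), np.float64(267.6051568943819))
```

View pics/w1b.png

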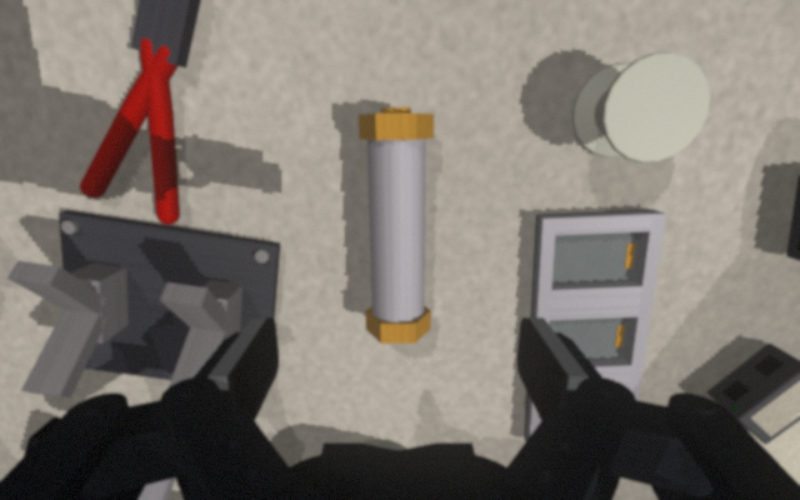

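Run:
```python
from h import *
d=load('w1')
a,b=onz(d,398/1.25,108/1.25,.044),onz(d,398/1.25,342/1.25,.044); print(a,b,(a+b)/2,np.linalg.norm(a-b))
c=onz(d,398/1.25,230/1.25,.042);print(c)
# carrier & jig: check
for n,p,z in(('carr TL',(541,218),.016),('carr TR',(663,213),.016),('jig TL',(60,211),.01),('jig TR',(279,243),.01)): print(n,onz(d,p[0]/1.25,p[1]/1.25,z))
for X in ((.4659+.0,.2,.016),): pass
def cor(c,a,L,W,sx,sy): return c+np.array([np.cos(a)*sx*L/2-np.sin(a)*sy*W/2,np.sin(a)*sx*L/2+np.cos(a)*sy*W/2])
print([cor(np.array([.5707,.2026]),.157,.21,.09,-1,s) for s in(-1,1)],[cor(np.array([.5767,-.1396]),-.06,.135,.165,-1,s) for s in(-1,1)])
```

```text
[0.40680129 0.02931762 0.044     ] [0.56818779 0.0457042  0.044     ] [0.48749454 0.03751091 0.044     ] 0.1622162836079955
[0.48464934 0.03722688 0.042     ]
carr TL [0.47153379 0.14192217 0.016     ]
carr TR [0.4588333  0.23040468 0.016     ]
jig TL [ 0.50348244 -0.21470778  0.01      ]
jig TR [ 0.51202982 -0.05145455  0.01      ]
[array([0.47402743, 0.1417361 ]), array([0.4599554 , 0.23062918])] [array([ 0.50437443, -0.21790397]), array([ 0.51426849, -0.05320089])]
```

>>> drive_tool([
  [[0.003, -0.001, 0.03], 0],
  [[0, 0, 0.035], 0],
  [[0, 0, 0.035], 0],
  [[0, 0, 0.035], 0],
  [[0, 0, 0.015], 0],
  [[0, 0, 0.008], 0],
  [[0, 0, 0], 0],
])

```text
t: 2.9
tool_pos: [0.4872, 0.0374, 0.082]
tool_rot: [0.155, -3.136, -0.0]
contact_force: [-0.1, -0.2, -0.1]
opening: 0.0849
grip_force: 0.0
```

>>> drive_tool([
  [[0, 0, 0], 0],
  [[0, 0, 0], 0],
  [[0, 0, 0], 0],
  [[0, 0, 0], 0],
  [[0, 0, 0], 0],
  [[0, 0, 0], 0],
  [[0, 0, 0], 0],
  [[0, 0, 0], 0],
], jaw=1, grip_force=50)

```text
t: 3.7
tool_pos: [0.4888, 0.0374, 0.0844]
tool_rot: [-0.157, 3.135, -0.0]
contact_force: [-1.4, 1.0, 6.8]
opening: 0.0384
grip_force: 50.5
```

Run:
```python
from h import *
print(ctrl.finger_overhang)
go(.5767,-.1396,.25,-.06)
```

```text
0.0726
t 3.7 pos [0.4888 0.0374 0.0844] x [-0.995 -0.1   -0.002] y [-0.1    0.995 -0.   ] F [-1.4  1.   6.8] open 0.0384 q [-0.08 -0.02  2.08  0.    1.08 -1.75]
shift tool [-0.0701 -0.1849 -0.1654] curr yaw y 1.671
turn about tool z -1.411
```

>>> drive_tool([
  [[0, 0, -0.015], 0],
  [[0, 0, -0.03], 0],
  [[0, 0, -0.04], 0],
  [[0, 0, -0.04], 0],
  [[0, 0, -0.04], 0],
  [[-0.01, -0.0264, 0], 0],
  [[-0.01, -0.0264, 0], 0],
  [[-0.01, -0.0264, 0], 0],
  [[-0.01, -0.0264, 0], 0],
  [[-0.01, -0.0264, 0], 0],
])

```text
t: 4.7
tool_pos: [0.5504, -0.0899, 0.2466]
tool_rot: [0.157, -3.136, -0.001]
contact_force: [-0.2, -0.2, -3.8]
opening: 0.0384
grip_force: 51.5
```

>>> drive_tool([
  [[-0.01, -0.0264, 0], 0],
  [[-0.01, -0.0264, 0], 0.1],
  [[0, 0, 0], 0.1442],
  [[0, 0, 0], 0.1442],
  [[0, 0, 0], 0.1442],
  [[0, 0, 0], 0.1442],
  [[0, 0, 0], 0.1442],
  [[0, 0, 0], 0.1442],
  [[0, 0, 0], 0.1442],
  [[0, 0, 0], 0.1442],
])

```text
t: 5.7
tool_pos: [0.5752, -0.1393, 0.2464]
tool_rot: [-1.72, -2.626, 0.001]
contact_force: [-0.1, -0.2, -3.6]
opening: 0.0383
grip_force: 51.6
```

>>> drive_tool([
  [[0, 0, 0], 0.1442],
  [[0, 0, 0], 0.1442],
  [[0, 0, 0], 0.1442],
  [[0, 0, 0], 0.045],
  [[0, 0, 0], 0],
  [[0, 0, 0], 0],
])

```text
t: 6.3
tool_pos: [0.5755, -0.1394, 0.2469]
tool_rot: [-2.285, -2.154, 0.001]
contact_force: [-0.3, 0.5, -3.1]
opening: 0.0387
grip_force: 51.6
```

Run:
```python
from h import *
go(.5767,-.1396,.1324,-.06)
d=grab('wrist','w2'); s=grab('side','s2')
a=cv2.resize(s['image'][190:330,230:400],(510,420),interpolation=cv2.INTER_CUBIC)
b=np.zeros((500,800,3),np.uint8);
cv2.imwrite('pics/w2b.png',cv2.resize(d['image'],(800,500)))
```

```text
t 6.3 pos [ 0.5755 -0.1394  0.2469] x [0.059 0.998 0.   ] y [ 0.998 -0.059 -0.002] F [-0.3  0.5 -3.1] open 0.0387 q [-0.36  0.02  1.75 -0.    1.38 -0.3 ]
shift tool [-0.0002  0.0014  0.1145] curr yaw y -0.059
turn about tool z 0.001
```

View pics/w2b.png

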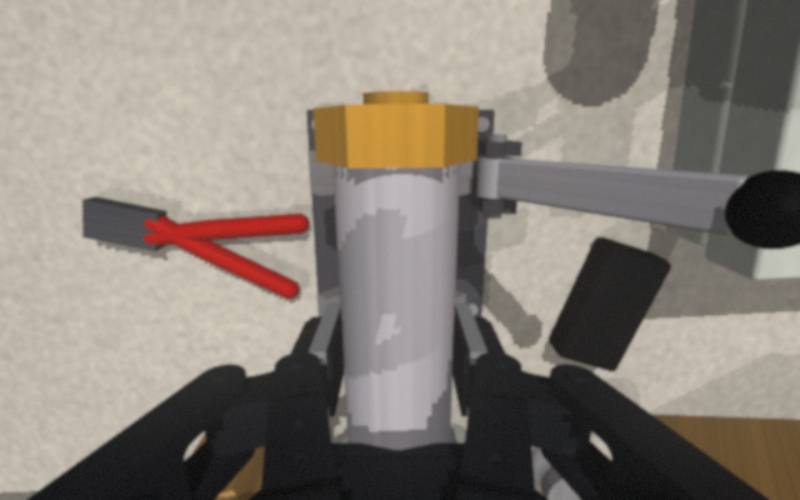

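Run:
```python
from h import *
d=load('w2')
a,b=onz(d,308/1.25,112/1.25,.01)[:2],onz(d,494/1.25,110/1.25,.01)[:2]
e=b-a;print(a,b,np.linalg.norm(e),np.arctan2(e[1],e[0]))
th=-.06; print('centre',(a+b)/2-.0825*np.array([-np.sin(th),np.cos(th)]))
# strap direction: hinge end to knob
print(proj(d,(.5767,-.1396+.08,.19)))
# nut end in frame: barrel far end at top edge of end face (z centre)
for X in ((0,.08),): 
  p=np.array([.5755,-.1394])+.08*np.array([.059,.998]); print('nut end top pred',proj(d,(*p,.247-.0624+.022)))
```

```text
[ 0.5152303 -0.0551029] [ 0.64773035 -0.06148018] 0.13265342737571104 -0.048093309416504255
centre [ 0.57653329 -0.14064309]
(np.float64(310.1349477273575), np.float64(77.55769651293355))
nut end top pred (np.float64(319.8162428944107), np.float64(73.33408562397406))
```

>>> drive_tool([
  [[0.002, 0.001, 0.02], 0],
  [[0, 0, 0.03], 0],
  [[0, 0, 0.03], 0],
  [[0, 0, 0.015], 0],
  [[0, 0, 0.01], 0],
  [[0, 0, 0.005], 0],
  [[0, 0, 0.003], 0],
  [[0, 0, 0], 0],
])

```text
t: 7.2
tool_pos: [0.5769, -0.1375, 0.1381]
tool_rot: [-2.285, -2.152, 0.003]
contact_force: [-11.5, 4.4, 9.8]
opening: 0.0384
grip_force: 52.9
```

Run:
```python
from h import *
st()
```

```text
t 7.2 pos [ 0.5769 -0.1375  0.1381] x [0.06  0.998 0.001] y [ 0.998 -0.06  -0.003] F [-11.5   4.4   9.8] open 0.0384 q [-0.36  0.14  1.81 -0.    1.19 -0.3 ]
```

>>> drive_tool([
  [[0, -0.0015, 0], 0],
  [[0, -0.0015, 0.001], 0],
  [[0, 0, 0.001], 0],
  [[0, 0, 0], 0],
  [[0, 0, 0], 0],
])

```text
t: 7.7
tool_pos: [0.5759, -0.1377, 0.1376]
tool_rot: [2.285, 2.152, 0.004]
contact_force: [-6.2, 4.1, 11.6]
opening: 0.0382
grip_force: 53.2
```

Run:
```python
from h import *
st()
```

```text
t 7.7 pos [ 0.5759 -0.1377  0.1376] x [ 0.06   0.998 -0.001] y [ 0.998 -0.06   0.004] F [-6.2  4.1 11.6] open 0.0382 q [-0.36  0.13  1.82  0.    1.18 -0.3 ]
```

Run:
```python
from h import *
d=grab('wrist','w3'); s=grab('side','s3')
a=cv2.resize(s['image'][200:320,250:390],(560,480),interpolation=cv2.INTER_CUBIC)
b=cv2.resize(d['image'][60:300,150:480],(660,480),interpolation=cv2.INTER_CUBIC)
o=np.hstack([a,b]); cv2.imwrite('pics/w3b.png',cv2.resize(o,(800,int(480*800/1220))))
print(proj(s,(.5766,-.14,.07)))
```

```text
(np.float64(318.98687419101475), np.float64(256.08366305867594))
```

View pics/w3b.png

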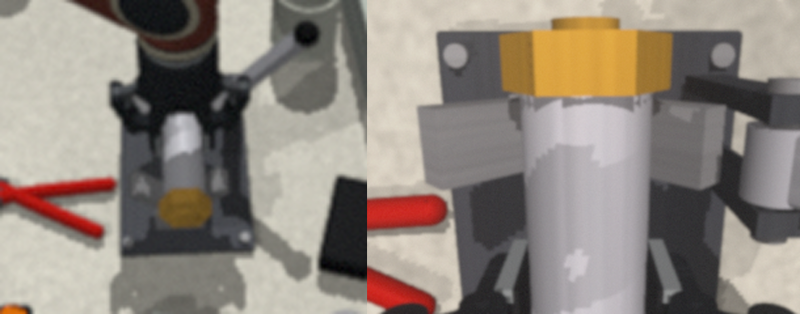

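Run:
```python
from h import *
d=load('w3')
P=lambda x,y,z:onz(d,150+(x-367)/1.311,60+y/1.311,z)
J=np.array([.5766,-.14]);th=-.055
def inj(p): 
    v=p[:2]-J; return np.round([v[0]*np.cos(th)+v[1]*np.sin(th),-v[0]*np.sin(th)+v[1]*np.cos(th)],4)
print('cradle L tip outer',inj(P(420,107,.082)),'R',inj(P(722,103,.082)),'L in',inj(P(425,189,.082)))
print('nut outer',inj(P(585,32,.095)),'inner',inj(P(585,96,.095)))
print('plate',inj(P(438,32,.01)),inj(P(741,31,.01)))
print('tool',inj(np.array([.5759,-.1377])))
```

```text
cradle L tip outer [-0.0496  0.059 ] R [0.0384 0.0598] L in [-0.051   0.0339]
nut outer [-0.0013  0.079 ] inner [-0.0014  0.0633]
plate [-0.0657  0.0827] [0.0665 0.0827]
tool [-0.0008  0.0023]
```

>>> drive_tool([
  [[0, -0.0015, 0], 0],
  [[0, -0.0015, 0], 0],
  [[0, -0.001, 0], 0],
  [[0, 0, 0], 0],
  [[0, 0, 0], 0],
])

```text
t: 8.3
tool_pos: [0.5705, -0.1374, 0.1332]
tool_rot: [2.287, 2.153, 0.001]
contact_force: [2.3, -1.0, -1.3]
opening: 0.0384
grip_force: 51.8
```

Run:
```python
from h import *
o,R=st(); print(R[:,2],o['wrist_torque'])
```

```text
t 8.3 pos [ 0.5705 -0.1374  0.1332] x [ 0.06   0.998 -0.   ] y [ 0.998 -0.06   0.001] F [ 2.3 -1.  -1.3] open 0.0384 q [-0.36  0.13  1.83  0.    1.18 -0.3 ]
[ 1.20975567e-03 -4.08564055e-04 -9.99999185e-01] [-0.00221782 -0.1345281  -0.08118944]
```

>>> drive_tool([
  [[0, 0, 0.0], 0],
  [[0, 0, 0], 0],
  [[0, 0, 0], 0],
  [[0, 0, -0.01], 0],
  [[0, 0, -0.03], 0],
  [[0, 0, -0.04], 0],
  [[0, 0, -0.04], 0],
  [[0, 0, 0], 0],
], jaw=0.25)

```text
t: 9.1
tool_pos: [0.5732, -0.1383, 0.2619]
tool_rot: [2.278, 2.145, 0.01]
contact_force: [0.4, 0.0, 0.4]
opening: 0.064
grip_force: 0.0
```

Run:
```python
from h import *
st()
d=grab('wrist','w4'); s=grab('side','s4')
a=cv2.resize(s['image'][180:320,240:400],(640,560),interpolation=cv2.INTER_CUBIC)
b=cv2.resize(d['image'],(896,560))
o=np.hstack([a,b]); cv2.imwrite('pics/w4b.png',cv2.resize(o,(800,int(560*800/1536)),interpolation=cv2.INTER_AREA))
```

```text
t 9.1 pos [ 0.5732 -0.1383  0.2619] x [ 0.06   0.998 -0.004] y [ 0.998 -0.06   0.013] F [0.4 0.  0.4] open 0.064 q [-0.36 -0.01  1.75 -0.    1.39 -0.3 ]
```

View pics/w4b.png

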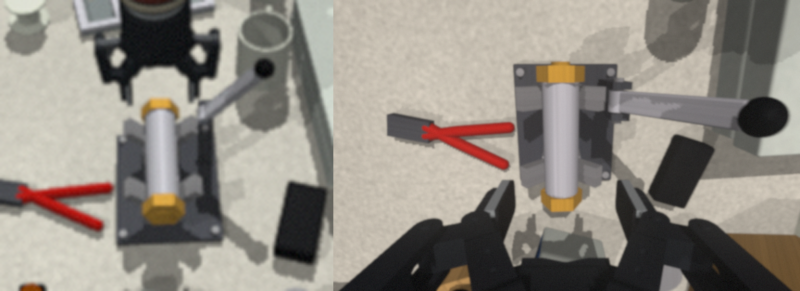

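Run:
```python
from h import *
d=load('w4'); k=640/466.7
P=lambda x,y,z:onz(d,(x-333.3)*k,y*k,z)[:2]
print('nutF',P(561,64,.092),'nutN',P(561,210,.092),'tube axis',P(561,130,.09))
print('plate far',P(514,65,.01),P(617,65,.01),'near R',P(613,181,.01))
th=-.055;J=np.array([.575,-.14]);ex=np.array([np.cos(th),np.sin(th)]);ey=np.array([-ex[1],ex[0]])
h=J+.056*ex+.045*ey
for a in (1.8,1.9,2.0,2.1,2.2,2.3):
    k3=np.array([*(h-ex*.114*np.cos(a)),.096+.114*np.sin(a)])
    print(a,k3,[np.round(proj(load(n),k3),1) for n in('w4','s4','top0')])
print('seen w4',(763-333.3)*k,116*k,'s4',240+264/(640*.5208)*160,180+68/(560*.5208)*140,'top',345+153/4.4,145+55/4.4)
```

```text
nutF [ 0.57546931 -0.05912644] nutN [ 0.56528847 -0.21767405] tube axis [ 0.57128801 -0.12408332]
plate far [ 0.5151749  -0.05443771] [ 0.64689581 -0.06218359] near R [ 0.64167677 -0.22554872]
1.8 [ 0.65925095 -0.09957033  0.20701863] [array([529.7, 173.9]), array([349.8, 207.8]), array([380.3, 170.4])]
1.9 [ 0.67018836 -0.1001725   0.20387821] [array([551.7, 172. ]), array([354.2, 208.5]), array([380.4, 166.7])]
2.0 [ 0.68075808 -0.10075442  0.19965991] [array([570. , 169.6]), array([358.5, 209.4]), array([380.4, 163.3])]
2.1 [ 0.6908545  -0.10131028  0.19440587] [array([584.1, 166.9]), array([362.4, 210.6]), array([380.4, 160.1])]
2.2 [ 0.70037675 -0.10183453  0.18816859] [array([594.2, 164. ]), array([366.1, 212. ]), array([380.3, 157.3])]
2.3 [ 0.70922969 -0.10232194  0.18101039] [array([600.4, 161. ]), array([369.5, 213.7]), array([380.1, 154.7])]
seen w4 589.2607670880651 159.07435183201198 s4 366.7281105990784 212.642089093702 top 379.77272727272725 157.5
```

Run:
```python
from h import *
from scipy.optimize import least_squares
obs=[('w4',589.3,159.1),('s4',366.7,212.6),('top0',379.8,157.5)]
r=least_squares(lambda X:np.concatenate([np.subtract(proj(load(n),X),(u,v)) for n,u,v in obs]),[.7,-.1,.19]); print(r.x,r.fun)
th=-.06;ex=np.array([np.cos(th),np.sin(th)]);ey=np.array([-ex[1],ex[0]])
for J in([.571,-.139],[.5767,-.14]):
    h=np.array(J)+.056*ex+.045*ey; v=r.x[:2]-h; print(h,v@ex,v@ey,r.x[2]-.096,np.hypot(v@ex,r.x[2]-.096),np.arctan2(r.x[2]-.096,-(v@ex)))
```

```text
[ 0.7014874  -0.10047198  0.18374398] [ 0.01131903  0.02621404 -0.33696005  0.13057207 -0.19637248 -0.34622883]
[ 0.62959761 -0.09743896] 0.07194230024269112 0.0012832342711494482 0.08774397753031327 0.11346673590550507 2.2575610836230275
[ 0.63529761 -0.09843896] 0.06619259315858096 0.0019396399741518175 0.08774397753031327 0.10991116859490457 2.2170968636580675
```

Run:
```python
from h import *
go(.7015,-.1005,.30,1.51)
```

```text
t 9.2 pos [ 0.5708 -0.1374  0.2554] x [ 0.06   0.998 -0.001] y [ 0.998 -0.06   0.004] F [-0.8  1.2 -0.5] open 0.064 q [-0.36 -0.    1.75  0.    1.39 -0.3 ]
shift tool [ 0.0446  0.1284 -0.0442] curr yaw y -0.06
turn about tool z -1.57
```

>>> drive_tool([
  [[0, 0, -0.03], 0],
  [[0, 0.01, -0.0142], 0],
  [[0.015, 0.04, 0], 0],
  [[0.015, 0.04, 0], 0],
  [[0.0146, 0.0384, 0], 0],
  [[0, 0, 0], -0.1427],
  [[0, 0, 0], -0.1427],
  [[0, 0, 0], -0.1427],
  [[0, 0, 0], -0.1427],
  [[0, 0, 0], -0.1427],
])

```text
t: 10.2
tool_pos: [0.7002, -0.1002, 0.2944]
tool_rot: [-1.381, -2.817, 0.001]
contact_force: [-0.2, 0.8, -0.2]
opening: 0.0642
grip_force: 0.0
```

>>> drive_tool([
  [[0, 0, 0], -0.1427],
  [[0, 0, 0], -0.1427],
  [[0, 0, 0], -0.1427],
  [[0, 0, 0], -0.1427],
  [[0, 0, 0], -0.1427],
  [[0, 0, 0], -0.143],
  [[0, 0, 0], 0],
  [[0, 0, 0], 0],
])

```text
t: 11.0
tool_pos: [0.7005, -0.1003, 0.2954]
tool_rot: [-0.1, -3.137, -0.001]
contact_force: [0.9, -0.4, -0.0]
opening: 0.0641
grip_force: 0.0
```

Run:
```python
from h import *
go(.7015,-.1005,.2377,1.51)
d=grab('wrist','w5');print(proj(d,(.7015,-.1005,.1837)))
im=d['image']; g=im.max(2)
m=(g<45).astype(np.uint8)
n,l,s,c=cv2.connectedComponentsWithStats(m)
for i in range(1,n):
  if s[i,4]>150: print(s[i],np.round(c[i],1))
```

```text
t 11.0 pos [ 0.7005 -0.1003  0.2954] x [-0.998  0.064  0.003] y [0.064 0.998 0.   ] F [ 0.9 -0.4 -0. ] open 0.0641 q [-0.25  0.25  1.41 -0.    1.49 -1.75]
shift tool [-0.0012 -0.0002  0.0577] curr yaw y 1.507
turn about tool z -0.003
(np.float64(319.84680695369997), np.float64(230.91711881456405))
[  0  17  24  55 976] [ 9.9 46.9]
[ 177  177   89   66 2735] [223.  210.1]
[ 299  211   40   40 1188] [318.5 230.5]
[   10   249   617   151 39314] [315.2 353.3]
```

>>> drive_tool([
  [[-0.001, 0, 0.02], 0],
  [[0, 0, 0.02], 0],
  [[0, 0, 0.0127], 0],
  [[0, 0, 0.005], 0],
  [[0, 0, 0], 0],
])

```text
t: 11.55
tool_pos: [0.7016, -0.1004, 0.2383]
tool_rot: [-0.097, -3.138, -0.001]
contact_force: [0.1, -0.6, 0.2]
opening: 0.0638
grip_force: 0.0
```

>>> drive_tool([
  [[0, 0, 0], 0],
  [[0, 0, 0], 0],
  [[0, 0, 0], 0],
  [[0, 0, 0], 0],
  [[0, 0, 0], 0],
  [[0, 0, 0], 0],
], jaw=1, grip_force=25)

```text
t: 12.15
tool_pos: [0.7027, -0.1001, 0.2407]
tool_rot: [0.095, 3.137, 0.001]
contact_force: [3.6, 2.9, 4.4]
opening: 0.024
grip_force: 24.5
```

Run:
```python
from h import *
o,R=st()
a=np.linspace(2.2576,-0.02,21); x=.114*np.cos(a); z=-.114*np.sin(a)
print(np.round(np.c_[np.diff(x),np.diff(z)],4).tolist())
```

```text
t 12.15 pos [ 0.7027 -0.1001  0.2407] x [-0.998  0.061 -0.003] y [0.061 0.998 0.   ] F [3.6 2.9 4.4] open 0.024 q [-0.25  0.29  1.46  0.    1.4  -1.76]
[[0.0105, -0.0076], [0.0113, -0.0064], [0.0119, -0.0051], [0.0124, -0.0037], [0.0128, -0.0023], [0.013, -0.0008], [0.013, 0.0007], [0.0128, 0.0022], [0.0125, 0.0036], [0.012, 0.005], [0.0113, 0.0063], [0.0105, 0.0076], [0.0096, 0.0087], [0.0086, 0.0098], [0.0074, 0.0107], [0.0061, 0.0114], [0.0048, 0.0121], [0.0034, 0.0125], [0.0019, 0.0128], [0.0005, 0.013]]
```

>>> drive_tool([
  [[0.0105, 0, -0.0076], 0],
  [[0.0113, 0, -0.0064], 0],
  [[0.0119, 0, -0.0051], 0],
  [[0.0124, 0, -0.0037], 0],
  [[0.0128, 0, -0.0023], 0],
  [[0.013, 0, -0.0008], 0],
  [[0.013, 0, 0.0007], 0],
  [[0.0128, 0, 0.0022], 0],
  [[0.0125, 0, 0.0036], 0],
  [[0.012, 0, 0.005], 0],
])

```text
t: 13.15
tool_pos: [0.5798, -0.0929, 0.2548]
tool_rot: [0.096, 3.138, -0.0]
contact_force: [-0.4, 2.3, 3.0]
opening: 0.024
grip_force: 25.5
```

>>> drive_tool([
  [[0.0113, 0, 0.0063], 0],
  [[0.0105, 0, 0.0076], 0],
  [[0.0096, 0, 0.0087], 0],
  [[0.0086, 0, 0.0098], 0],
  [[0.0074, 0, 0.0107], 0],
  [[0.0061, 0, 0.0114], 0],
  [[0.0048, 0, 0.0121], 0],
  [[0.0034, 0, 0.0125], 0],
  [[0.0019, 0, 0.0128], 0],
  [[0.0005, 0, 0.013], 0],
])

```text
t: 14.15
tool_pos: [0.5154, -0.0891, 0.1472]
tool_rot: [-0.096, -3.139, -0.0]
contact_force: [-2.5, 0.8, 2.5]
opening: 0.0245
grip_force: 27.4
```

Run:
```python
from h import *
st()
```

```text
t 14.15 pos [ 0.5154 -0.0891  0.1472] x [-0.998  0.061  0.001] y [0.061 0.998 0.   ] F [-2.5  0.8  2.5] open 0.0245 q [-0.31 -0.04  1.98 -0.    1.2  -1.82]
```

>>> drive_tool([
  [[0, 0, 0.004], 0],
  [[0, 0, 0.004], 0],
  [[0, 0, 0], 0],
  [[0, 0, 0], 0],
])

```text
t: 14.55
tool_pos: [0.5167, -0.0891, 0.1425]
tool_rot: [0.095, 3.14, 0.0]
contact_force: [-7.0, 2.6, 12.7]
opening: 0.0241
grip_force: 29.3
```

>>> drive_tool([
  [[0, 0, 0], 0],
  [[0, 0, 0], 0],
  [[0, 0, 0], 0],
  [[0, 0, 0], 0],
  [[0, 0, -0.02], 0],
  [[0, 0, -0.04], 0],
  [[0, 0, -0.04], 0],
  [[0, 0, -0.04], 0],
  [[0, 0, 0], 0],
  [[0, 0, 0], 0],
], jaw=0.25)

```text
t: 15.55
tool_pos: [0.5165, -0.0893, 0.2821]
tool_rot: [0.096, 3.137, -0.001]
contact_force: [0.7, 0.3, -0.6]
opening: 0.0642
grip_force: 0.0
```

Run:
```python
from h import *
st()
d=grab('wrist','w6'); s=grab('side','s6')
a=cv2.resize(s['image'][180:320,240:400],(640,560),interpolation=cv2.INTER_CUBIC)
b=cv2.resize(d['image'],(896,560))
o=np.hstack([a,b]); cv2.imwrite('pics/w6b.png',cv2.resize(o,(800,int(560*800/1536)),interpolation=cv2.INTER_AREA))
grab('top','top6')
```

```text
t 15.55 pos [ 0.5165 -0.0893  0.2821] x [-0.998  0.061 -0.003] y [ 0.061  0.998 -0.001] F [ 0.7  0.3 -0.6] open 0.0642 q [-0.31 -0.18  1.87 -0.    1.45 -1.82]
```

View pics/w6b.png

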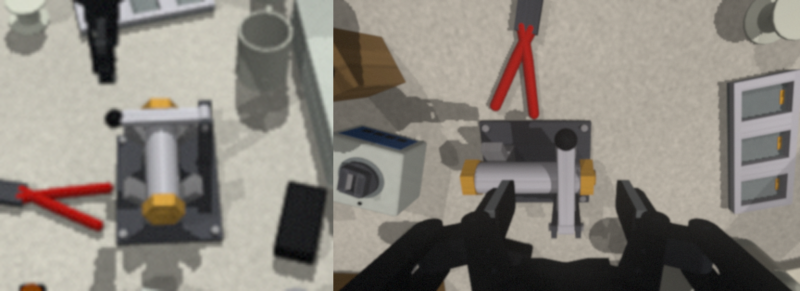

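Run:
```python
from h import *
go(.53,.31,.36,.157)
```

```text
t 15.7 pos [ 0.5152 -0.0889  0.2787] x [-0.998  0.061  0.003] y [0.061 0.998 0.001] F [ 0.1 -0.2  1. ] open 0.064 q [-0.31 -0.18  1.87 -0.    1.45 -1.82]
shift tool [ 0.0098  0.3991 -0.0809] curr yaw y 1.51
turn about tool z 1.353
```

>>> drive_tool([
  [[0.001, 0.04, -0.008], 0],
  [[0.001, 0.04, -0.008], 0],
  [[0.001, 0.04, -0.008], 0],
  [[0.001, 0.04, -0.008], 0],
  [[0.001, 0.04, -0.008], 0],
  [[0.001, 0.04, -0.008], 0],
  [[0.001, 0.04, -0.008], 0],
  [[0.001, 0.04, -0.008], 0],
  [[0.001, 0.04, -0.008], 0],
  [[0.001, 0.04, -0.008], 0],
])

```text
t: 16.7
tool_pos: [0.5298, 0.3123, 0.3587]
tool_rot: [-0.095, -3.137, 0.003]
contact_force: [-0.2, 0.2, 1.2]
opening: 0.0643
grip_force: 0.0
```

>>> drive_tool([
  [[0, 0, 0], 0.1353],
  [[0, 0, 0], 0.1353],
  [[0, 0, 0], 0.1353],
  [[0, 0, 0], 0.1353],
  [[0, 0, 0], 0.1353],
  [[0, 0, 0], 0.1353],
  [[0, 0, 0], 0.1353],
  [[0, 0, 0], 0.1353],
  [[0, 0, 0], 0.1353],
  [[0, 0, 0], 0.1353],
], jaw=0)

```text
t: 17.7
tool_pos: [0.53, 0.3106, 0.3583]
tool_rot: [-2.046, -2.382, 0.006]
contact_force: [0.4, 0.2, 0.8]
opening: 0.0852
grip_force: 0.0
```

Run:
```python
from h import *
st()
d=grab('wrist','w7'); grab('side','s7')
cv2.imwrite('pics/w7b.png',cv2.resize(d['image'],(800,500),interpolation=cv2.INTER_CUBIC))
```

```text
t 17.7 pos [0.53   0.3106 0.3583] x [-0.151  0.989 -0.001] y [ 0.989  0.151 -0.004] F [0.4 0.2 0.8] open 0.0852 q [ 0.41  0.    1.57 -0.    1.57  0.26]
```

View pics/w7b.png

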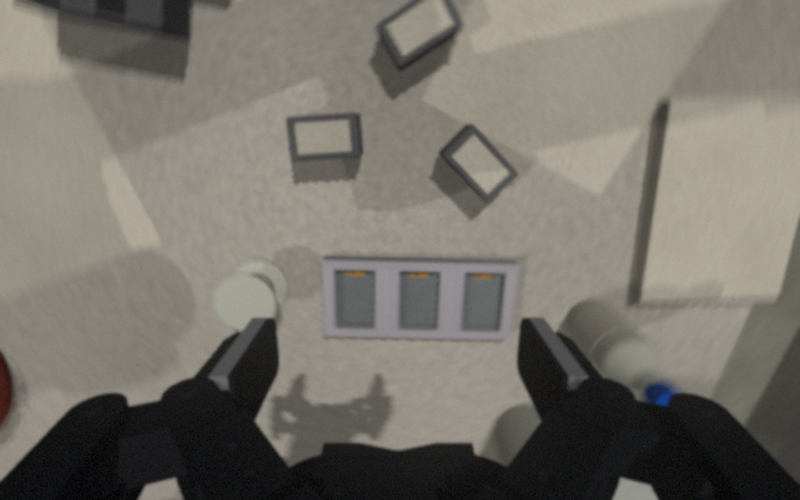

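```bash
cat >> h.py <<'E'
def quad(d,cs,z,s=1.25):
    q=np.array([onz(d,p[0]/s,p[1]/s,z)[:2] for p in cs]); e=q-np.roll(q,1,0)
    L=np.linalg.norm(e,axis=1); a=np.arctan2(e[:,1],e[:,0])
    print('c',np.round(q.mean(0),4),'L',np.round(L,4),'ang mod pi',np.round(a%np.pi,3))
E
python3 - <<'E'
from h import *
d=load('w7')
quad(d,((323,258),(518,261),(516,340),(327,337)),.016)
quad(d,((336,270),(375,270),(375,329),(336,328)),.016)
quad(d,((400,270),(440,271),(439,330),(400,329)),.016)
quad(d,((463,272),(504,273),(502,332),(464,331)),.016)
print('C');quad(d,((287,119),(357,113),(362,155),(294,160)),.036)
print('A');quad(d,((472,126),(517,172),(489,199),(441,153)),.036)
print('B');quad(d,((378,30),(445,-8),(461,25),(402,66)),.036)
quad(d,((387,33),(436,-4),(453,23),(405,56)),.036)
E
```

```text
c [0.5701 0.203 ] L [0.0939 0.2072 0.0942 0.2133] ang mod pi [1.719 0.138 1.784 0.137]
c [0.4991 0.1922] L [0.0691 0.0418 0.0703 0.0437] ang mod pi [1.68  0.154 1.707 0.127]
c [0.5688 0.2022] L [0.0702 0.0429 0.0703 0.0437] ang mod pi [1.725 0.128 1.737 0.127]
c [0.638  0.2106] L [0.0705 0.044  0.0705 0.0427] ang mod pi [1.785 0.128 1.766 0.126]
C
c [0.4519 0.3601] L [0.0371 0.0646 0.0377 0.0644] ang mod pi [1.824 0.233 1.819 0.224]
A
c [0.5989 0.3587] L [0.0368 0.0613 0.0359 0.0645] ang mod pi [0.871 2.543 0.957 2.556]
B
c [0.525  0.4627] L [0.0354 0.0638 0.0289 0.0602] ang mod pi [2.351 0.621 2.252 0.722]
c [0.5238 0.4636] L [0.0241 0.0503 0.0255 0.0486] ang mod pi [2.433 0.747 2.36  0.715]
```

Run:
```python
from h import *
go(.4525,.360,.22,-1.34)
d=load('top0'); print('spool',onz(d,185+(495.5)/5-.5,165+(467.5)/5-.5,.05))
```

```text
t 17.8 pos [0.53   0.3106 0.3585] x [-0.156  0.988 -0.001] y [ 0.988  0.156 -0.004] F [-0.1 -0.7 -0.1] open 0.085 q [ 0.41  0.    1.57 -0.    1.57  0.25]
shift tool [ 0.061  -0.0683  0.1387] curr yaw y 0.157
turn about tool z 1.497
spool [0.39217964 0.18716966 0.05      ]
```

>>> drive_tool([
  [[0.0152, -0.0171, 0.0347], 0.1],
  [[0, 0, 0], 0.14],
  [[0, 0, 0], 0.14],
  [[0, 0, 0], 0.14],
  [[0, 0, 0], 0.14],
  [[0, 0, 0], 0.14],
  [[0, 0, 0], 0.14],
  [[0, 0, 0], 0.14],
  [[0, 0, 0], 0.14],
  [[0, 0, 0], 0.14],
])

```text
t: 18.8
tool_pos: [0.5108, 0.323, 0.3247]
tool_rot: [3.089, 0.57, -0.004]
contact_force: [0.5, -0.8, -1.0]
opening: 0.0855
grip_force: 0.0
```

>>> drive_tool([
  [[0, 0, 0], 0.137],
  [[0, 0, 0], 0],
])

```text
t: 19.0
tool_pos: [0.5108, 0.323, 0.3248]
tool_rot: [3.12, 0.366, -0.003]
contact_force: [0.6, -0.6, 0.5]
opening: 0.0855
grip_force: 0.0
```

Run:
```python
from h import *
go(.4525,.360,.22,-1.34)
```

```text
t 19.0 pos [0.5108 0.323  0.3248] x [ 0.973  0.231 -0.002] y [ 0.231 -0.973  0.   ] F [ 0.6 -0.6  0.5] open 0.0855 q [ 0.44 -0.01  1.64 -0.    1.51  1.78]
shift tool [-0.048  -0.0496  0.1049] curr yaw y -1.337
turn about tool z 0.003
```

>>> drive_tool([
  [[-0.016, -0.0165, 0.035], 0],
  [[-0.016, -0.0165, 0.035], 0],
  [[-0.016, -0.0166, 0.035], 0],
  [[0, 0, 0], 0],
  [[0, 0, 0], 0],
])

```text
t: 19.5
tool_pos: [0.4526, 0.3603, 0.2203]
tool_rot: [3.119, 0.367, -0.003]
contact_force: [0.6, 0.3, 0.7]
opening: 0.0857
grip_force: 0.0
```

```bash
cat >> h.py <<'E'
def toolpt(o,R,xy): return np.round((R.T@(np.array([*xy,0])-np.array([*o['tool_pos'][:2],0])))[:2],4)
def label(fn,xy,z=.036,thr=110,draw=None):
    """pale label quad near world xy -> centre, long-axis angle"""
    d=load(fn); im=d['image']; g=cv2.cvtColor(im,cv2.COLOR_BGR2GRAY)
    u,v=map(int,proj(d,(*xy,z))); 
    g0=cv2.GaussianBlur(g,(3,3),0); c=int(np.median(g0[v-4:v+5,u-4:u+5])); thr=c*.72
    m=(g0>thr).astype(np.uint8); n,l,s,ce=cv2.connectedComponentsWithStats(m,connectivity=4)
    i=l[v,u]; cn,_=cv2.findContours((l==i).astype(np.uint8),cv2.RETR_EXTERNAL,cv2.CHAIN_APPROX_NONE)
    cn=max(cn,key=cv2.contourArea)[:,0,:]
    w=np.array([onz(d,p[0],p[1],z)[:2] for p in cn]).astype(np.float32)
    (cx,cy),(a,b),an=cv2.minAreaRect((w*1000).astype(np.float32))
    if b>a: an+=90
    print('label c',round(cx/1000,4),round(cy/1000,4),'size',round(max(a,b),1),round(min(a,b),1),'long ang',round(np.radians(an)%np.pi,3))
    return np.array([cx,cy])/1000
E
python3 - <<'E'
from h import *
o,R=st(); d=grab('wrist','w8')
c=label('w8',(.4525,.36)); print(toolpt(o,R,c))
cv2.imwrite('pics/w8b.png',d['image'])
E
```

```text
t 19.5 pos [0.4526 0.3603 0.2203] x [ 0.973  0.232 -0.002] y [ 0.232 -0.973  0.001] F [0.6 0.3 0.7] open 0.0857 q [ 0.54  0.01  1.8  -0.    1.33  1.88]
label c 0.4492 0.3585 size 51.0 28.3 long ang 0.22
[-0.0037  0.0009]
```

View pics/w8b.png

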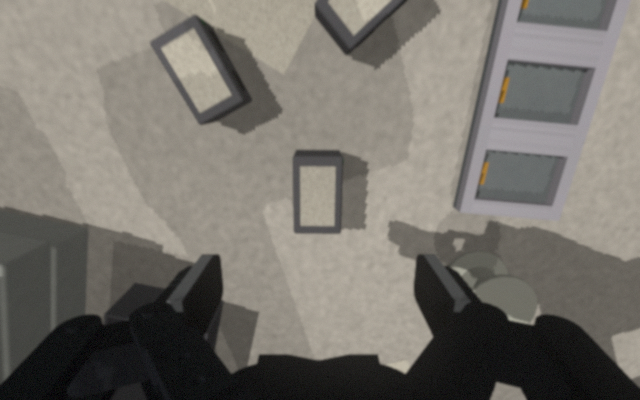

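Run:
```python
from h import *
for n in('s7','top6','w7','w8'):
    print(n)
    for p in((.4505,.36),(.599,.358),(.523,.464)):
        try: label(n,p)
        except Exception as e: print(repr(e))
```

```text
s7
label c 0.6017 0.1924 size 1466.3 1351.7 long ang 3.042
label c 0.5856 0.1206 size 1435.9 1217.7 long ang 3.068
label c 0.5957 0.1234 size 1464.5 1213.2 long ang 3.042
top6
label c 0.4497 0.3607 size 50.7 29.5 long ang 0.233
label c 0.5996 0.3607 size 51.3 29.1 long ang 2.496
label c 0.5211 0.4672 size 49.4 29.9 long ang 0.813
w7
label c 0.4495 0.3599 size 50.9 29.1 long ang 0.209
label c 0.5994 0.3573 size 51.9 29.5 long ang 2.514
label c 0.523 0.4663 size 52.8 30.1 long ang 0.675
w8
label c 0.4492 0.3586 size 51.0 28.3 long ang 0.221
label c 0.416 0.3466 size 635.4 352.5 long ang 1.807
label c 0.5214 0.4663 size 50.8 28.8 long ang 0.721
```

>>> drive_tool([
  [[-0.0034, 0.0005, 0.03], 0.012],
  [[0, 0, 0.035], 0],
  [[0, 0, 0.03], 0],
  [[0, 0, 0.018], 0],
  [[0, 0, 0.007], 0],
  [[0, 0, 0], 0],
])

```text
t: 20.15
tool_pos: [0.4511, 0.3592, 0.1021]
tool_rot: [-3.122, -0.343, -0.002]
contact_force: [-0.2, 0.3, -0.1]
opening: 0.0851
grip_force: 0.0
```

>>> drive_tool([
  [[0, 0, 0], 0],
  [[0, 0, 0], 0],
  [[0, 0, 0], 0],
  [[0, 0, 0], 0],
  [[0, 0, 0], 0],
  [[0, 0, 0], 0],
  [[0, 0, 0], 0],
], jaw=1, grip_force=40)

```text
t: 20.85
tool_pos: [0.4507, 0.3598, 0.1029]
tool_rot: [-3.122, -0.343, -0.004]
contact_force: [-1.0, -1.1, 6.2]
opening: 0.0384
grip_force: 40.3
```

Run:
```python
from h import *
go(.4991,.1922,.2,.14)
```

```text
t 20.85 pos [0.4507 0.3598 0.1029] x [0.976 0.217 0.002] y [ 0.217 -0.976 -0.001] F [-1.  -1.1  6.2] open 0.0384 q [ 0.54  0.15  1.87 -0.    1.12  1.9 ]
shift tool [ 0.0111  0.174  -0.0972] curr yaw y -1.352
turn about tool z -1.492
```

>>> drive_tool([
  [[0, 0, -0.03], 0],
  [[0, 0, -0.035], 0],
  [[0.002, 0.034, -0.032], 0],
  [[0.002, 0.035, 0], 0],
  [[0.002, 0.035, 0], 0],
  [[0.002, 0.035, 0], 0],
  [[0.003, 0.035, 0], 0],
  [[0, 0, 0], -0.14],
  [[0, 0, 0], -0.14],
  [[0, 0, 0], -0.14],
])

```text
t: 21.85
tool_pos: [0.4979, 0.1911, 0.1974]
tool_rot: [-2.98, -0.993, 0.002]
contact_force: [0.2, 0.5, -2.6]
opening: 0.0381
grip_force: 41.3
```

>>> drive_tool([
  [[0, 0, 0], -0.14],
  [[0, 0, 0], -0.14],
  [[0, 0, 0], -0.14],
  [[0, 0, 0], -0.14],
  [[0, 0, 0], -0.14],
  [[0, 0, 0], -0.14],
  [[0, 0, 0], -0.14],
  [[0, 0, 0], -0.092],
  [[0, 0, 0], 0],
  [[0, 0, 0], 0],
])

```text
t: 22.85
tool_pos: [0.498, 0.1916, 0.1977]
tool_rot: [-2.063, -2.369, 0.001]
contact_force: [0.2, 0.6, -2.1]
opening: 0.0381
grip_force: 41.3
```

Run:
```python
from h import *
go(.4989,.1936,.11,.14)
d=grab('wrist','w9')
im=d['image'].copy()
th=.14;ex=np.array([np.cos(th),np.sin(th)]);ey=np.array([-ex[1],ex[0]]);C=np.array([.5688,.2022])
for k in(-1,0,1):
    p=C+.07*k*ex
    q=np.array([proj(d,(*(p+a*.022*ex+b*.035*ey),.016)) for a,b in((1,1),(1,-1),(-1,-1),(-1,1))]).round().astype(int)
    cv2.polylines(im,[q],True,(0,0,255),1)
cv2.imwrite('pics/w9b.png',cv2.resize(im[:,150:550],(800,800))[:600])
```

```text
t 22.85 pos [0.498  0.1916 0.1977] x [-0.137  0.991 -0.   ] y [ 0.991  0.137 -0.001] F [ 0.2  0.6 -2.1] open 0.0381 q [ 0.23 -0.08  1.92 -0.    1.3   0.09]
shift tool [0.0018 0.0013 0.0877] curr yaw y 0.138
turn about tool z -0.002
```

View pics/w9b.png

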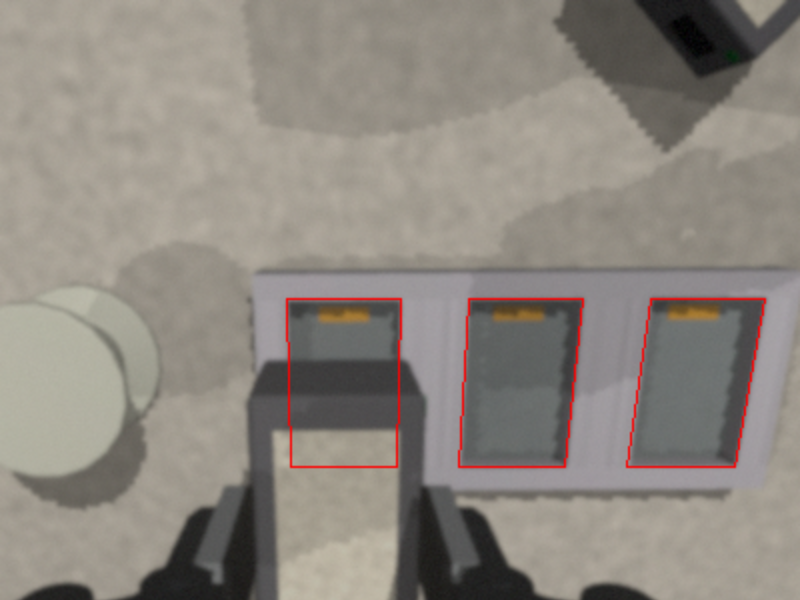

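Run:
```python
from h import *
o,R=st(); d=load('w9')
for v,z in((198.5,.1307),(181,.0947)): print(toolpt(o,R,onz(d,150+168,v,z)[:2]))
for x in(249,425): print(toolpt(o,R,onz(d,150+x/2,199,.1307)[:2]))
label('w9',(.498,.185),.1307)
p=onz(d,150+344/2,299/2,.016);print('pocket far edge',toolpt(o,R,p[:2]))
go(.4989,.1936,.11,.14)
```

```text
t 22.9 pos [0.498  0.1917 0.1978] x [-0.138  0.99  -0.   ] y [ 0.99   0.138 -0.001] F [ 0.3 -0.5 -1.7] open 0.0384 q [ 0.23 -0.08  1.92  0.    1.3   0.09]
[ 0.0305 -0.0009]
[ 0.0296 -0.001 ]
[ 0.0303 -0.02  ]
[0.0303 0.0186]
label c 0.4974 0.1892 size 50.5 28.4 long ang 1.714
pocket far edge [0.0353 0.0019]
t 22.9 pos [0.498  0.1917 0.1978] x [-0.138  0.99  -0.   ] y [ 0.99   0.138 -0.001] F [ 0.3 -0.5 -1.7] open 0.0384 q [ 0.23 -0.08  1.92  0.    1.3   0.09]
shift tool [0.0018 0.0012 0.0878] curr yaw y 0.138
turn about tool z -0.002
```

>>> drive_tool([
  [[0.003, 0.0016, 0.02], 0],
  [[0, 0, 0.03], 0],
  [[0, 0, 0.02], 0],
  [[0, 0, 0.006], 0],
  [[0, 0, 0.004], 0],
  [[0, 0, 0.004], 0],
  [[0, 0, 0.003], 0],
  [[0, 0, 0.002], 0],
  [[0, 0, 0], 0],
  [[0, 0, 0], 0],
])

```text
t: 23.9
tool_pos: [0.4996, 0.1949, 0.1093]
tool_rot: [2.061, 2.371, 0.0]
contact_force: [-0.1, 0.7, -1.9]
opening: 0.0385
grip_force: 42.7
```

Run:
```python
from h import *
st()
```

```text
t 23.9 pos [0.4996 0.1949 0.1093] x [-0.139  0.99   0.   ] y [0.99  0.139 0.   ] F [-0.1  0.7 -1.9] open 0.0385 q [0.23 0.05 1.96 0.   1.13 0.09]
```

>>> drive_tool([
  [[0, 0, 0.001], 0],
  [[0, 0, 0], 0],
  [[0, 0, 0], 0],
  [[0, 0, 0], 0],
  [[0, 0, 0], 0],
  [[0, 0, -0.01], 0],
  [[0, 0, -0.03], 0],
  [[0, 0, -0.035], 0],
  [[0, 0, -0.037], 0],
  [[0, 0, 0], 0],
], jaw=0.25)

```text
t: 24.9
tool_pos: [0.5027, 0.1957, 0.228]
tool_rot: [2.056, 2.366, 0.016]
contact_force: [-0.2, -0.6, 0.7]
opening: 0.064
grip_force: 0.0
```

Run:
```python
from h import *
o,R=st(); d=grab('wrist','w10'); grab('top','top10')
label('w10',(.4991,.1922),.042); label('top10',(.4991,.1922),.042)
```

```text
t 24.9 pos [0.5027 0.1957 0.228 ] x [-0.14   0.99   0.001] y [0.99  0.139 0.013] F [-0.2 -0.6  0.7] open 0.064 q [ 0.23 -0.1   1.89  0.    1.34  0.09]
label c 0.4979 0.1926 size 50.4 27.9 long ang 1.72
label c 0.6031 0.083 size 2167.1 1317.5 long ang 1.586
```

>>> drive_tool([
  [[0.0295, 0.0243, 0], 0],
  [[0.0295, 0.0243, 0], 0],
  [[0.0295, 0.0243, 0], 0],
  [[0.0295, 0.0243, 0], 0],
  [[0.0295, 0.0243, 0], -0.1],
  [[0, 0, 0], -0.14],
  [[0, 0, 0], -0.14],
  [[0, 0, 0], -0.14],
  [[0, 0, 0], -0.14],
  [[0, 0, 0], -0.14],
], jaw=0)

```text
t: 26.0
tool_pos: [0.5983, 0.3575, 0.2175]
tool_rot: [-0.965, -2.986, 0.005]
contact_force: [0.1, 0.4, -0.2]
opening: 0.0851
grip_force: 0.0
```

>>> drive_tool([
  [[0, 0, 0], 0],
  [[0, 0, 0], 0],
])

```text
t: 26.2
tool_pos: [0.5987, 0.3576, 0.2185]
tool_rot: [-0.979, -2.983, 0.003]
contact_force: [-0.5, 0.1, 1.7]
opening: 0.0857
grip_force: 0.0
```

Run:
```python
from h import *
o,R=st(); d=grab('wrist','w11'); grab('top','top11')
for n in('w11','top11'): c=label(n,(.5995,.358)); print(toolpt(o,R,c))
for n in('w11','top11'):c=label(n,(.5215,.4665))
```

```text
t 26.2 pos [0.5987 0.3576 0.2185] x [-0.806  0.592  0.001] y [ 0.592  0.806 -0.002] F [-0.5  0.1  1.7] open 0.0857 q [ 0.43  0.28  1.5  -0.    1.36 -0.51]
label c 0.599 0.3583 size 50.5 28.4 long ang 2.527
[0.0002 0.0008]
label c 0.6043 0.0804 size 2172.1 1322.7 long ang 1.586
[-0.1687 -0.22  ]
label c 0.5205 0.4658 size 50.7 28.7 long ang 0.715
label c 0.5285 0.4739 size 33.3 32.0 long ang 0.669
```

>>> drive_tool([
  [[0, 0.0008, 0.03], -0.019],
  [[0, 0, 0.035], 0],
  [[0, 0, 0.03], 0],
  [[0, 0, 0.015], 0],
  [[0, 0, 0.0065], 0],
  [[0, 0, 0], 0],
])

```text
t: 26.9
tool_pos: [0.5997, 0.3585, 0.1034]
tool_rot: [-0.947, -2.995, 0.001]
contact_force: [-0.6, -0.9, 0.4]
opening: 0.0855
grip_force: 0.0
```

>>> drive_tool([
  [[0, 0, 0], 0],
  [[0, 0, 0], 0],
  [[0, 0, 0], 0],
  [[0, 0, 0], 0],
  [[0, 0, 0], 0],
  [[0, 0, 0], 0],
  [[0, 0, 0], 0],
], jaw=1, grip_force=40)

```text
t: 27.6
tool_pos: [0.6006, 0.359, 0.1057]
tool_rot: [0.946, 2.994, 0.003]
contact_force: [-0.2, -0.7, 7.3]
opening: 0.0376
grip_force: 39.8
```

Run:
```python
from h import *
go(.638,.2120,.2,.14)
```

```text
t 27.6 pos [0.6006 0.359  0.1057] x [-0.818  0.575 -0.001] y [0.575 0.818 0.002] F [-0.2 -0.7  7.3] open 0.0376 q [ 0.43  0.4   1.56  0.    1.18 -0.53]
shift tool [-0.1152 -0.0986 -0.0944] curr yaw y 0.959
turn about tool z 0.819
```

Run:
```python
from h import *
print(onz(load('top0'),347/1.25,171/1.25,.15), onz(load('w7'),657/1.25,393/1.25,.15), onz(load('w7'),590/1.25,325/1.25,.0))
```

```text
[0.76435062 0.20359033 0.15      ] [0.75187201 0.21095972 0.15      ] [0.77047381 0.19538395 0.        ]
```

>>> drive_tool([
  [[0, 0, -0.03], 0],
  [[0, 0, -0.035], 0],
  [[0, 0, -0.03], 0],
  [[-0.0288, -0.0246, 0], 0],
  [[-0.0288, -0.0246, 0], 0],
  [[-0.0288, -0.0246, 0], 0],
  [[-0.0288, -0.0246, 0], 0],
  [[0, 0, 0], 0.137],
  [[0, 0, 0], 0.137],
  [[0, 0, 0], 0.137],
])

```text
t: 28.6
tool_pos: [0.6371, 0.2111, 0.1977]
tool_rot: [-1.546, -2.733, 0.002]
contact_force: [0.9, -0.0, -0.9]
opening: 0.0374
grip_force: 40.4
```

>>> drive_tool([
  [[0, 0, 0], 0.137],
  [[0, 0, 0], 0.137],
  [[0, 0, 0], 0.134],
  [[0, 0, 0], 0],
  [[0, 0, 0], 0],
])

```text
t: 29.1
tool_pos: [0.6371, 0.2117, 0.198]
tool_rot: [-2.057, -2.374, 0.001]
contact_force: [-0.3, 0.6, -0.9]
opening: 0.0375
grip_force: 40.4
```

```bash
cat >> h.py <<'E'
def place(fn,pk,zp=.103):
    """in-hand label and pocket pk vs tool; prints correction"""
    o,R=st(); d=grab('wrist',fn)
    zt=o['tool_pos'][2]-zp+.036
    g=onz(d,320,300,zt)
    t=np.array(o['tool_pos'][:2])-.004*R[:2,0]
    c=label(fn,t,zt); lc=toolpt(o,R,c); p=toolpt(o,R,pk)
    print('label in tool',lc,'pocket in tool',p,'shift',np.round(p-lc,4),'yaw y',round(np.arctan2(R[1,1],R[0,1]),3))
E
python3 - <<'E'
from h import *
place('w12',(.638,.2106),.1045)
d=load('w12'); im=d['image']
# look for pocket far edge
o,R=st()
for k in (0,1,2):
    p=np.array([.5688,.2022])+.07*(k-1)*np.array([np.cos(.135),np.sin(.135)])
    ey=np.array([-np.sin(.135),np.cos(.135)])
    prof=[]
    for s in np.arange(.028,.044,.001):
        u,v=proj(d,(*(p+s*ey),.016)); prof.append(int(cv2.getRectSubPix(im,(9,1),(u,v)).mean()))
    print(k,toolpt(o,R,p),prof)
E
```

```text
t 29.1 pos [0.6371 0.2117 0.198 ] x [-0.142  0.99  -0.   ] y [ 0.99   0.142 -0.001] F [-0.3  0.6 -0.9] open 0.0375 q [ 0.21  0.24  1.59 -0.    1.32  0.07]
label c 0.6362 0.2119 size 49.9 28.3 long ang 1.713
label in tool [ 0.0002 -0.0009] pocket in tool [-0.0012  0.0007] shift [-0.0014  0.0016] yaw y 0.143
t 29.15 pos [0.6372 0.2117 0.1982] x [-0.142  0.99  -0.   ] y [ 0.99   0.142 -0.001] F [-0.4  0.7 -2. ] open 0.0375 q [ 0.21  0.24  1.59 -0.    1.32  0.07]
0 [ 0.0008 -0.1391] [86, 75, 67, 66, 65, 73, 104, 133, 143, 145, 146, 150, 155, 161, 164, 162]
1 [ 0.0003 -0.0691] [113, 98, 88, 83, 81, 80, 96, 131, 158, 166, 167, 166, 167, 167, 167, 167]
2 [-0.0002  0.0009] [123, 119, 111, 98, 84, 81, 84, 104, 141, 163, 168, 168, 168, 168, 168, 168]
```

>>> drive_tool([
  [[0.0005, 0.0016, 0.02], 0],
  [[0, 0, 0.03], 0],
  [[0, 0, 0.016], 0],
  [[0, 0, 0.006], 0],
  [[0, 0, 0.004], 0],
  [[0, 0, 0.004], 0],
  [[0, 0, 0.003], 0],
  [[0, 0, 0.003], 0],
  [[0, 0, 0], 0],
  [[0, 0, 0], 0],
])

```text
t: 30.15
tool_pos: [0.6391, 0.2126, 0.113]
tool_rot: [2.061, 2.371, 0.0]
contact_force: [-0.3, -0.6, -1.0]
opening: 0.0373
grip_force: 40.4
```

Run:
```python
from h import *
st()
```

```text
t 30.15 pos [0.6391 0.2126 0.113 ] x [-0.139  0.99   0.   ] y [0.99  0.139 0.   ] F [-0.3 -0.6 -1. ] open 0.0373 q [ 0.21  0.34  1.62 -0.    1.18  0.07]
```

>>> drive_tool([
  [[0, 0, 0.002], 0],
  [[0, 0, 0], 0],
  [[0, 0, 0], 0],
  [[0, 0, 0], 0],
  [[0, 0, 0], 0],
  [[0, 0, -0.01], 0],
  [[0, 0, -0.03], 0],
  [[0, 0, -0.035], 0],
  [[0, 0, -0.035], 0],
  [[0, 0, 0], 0],
], jaw=0.25)

```text
t: 31.15
tool_pos: [0.6421, 0.2132, 0.2294]
tool_rot: [2.056, 2.365, 0.016]
contact_force: [1.1, 0.0, 1.8]
opening: 0.0644
grip_force: 0.0
```

Run:
```python
from h import *
o,R=st(); d=grab('wrist','w13')
label('w13',(.638,.211),.042); label('w13',(.4985,.1922),.042)
```

```text
t 31.15 pos [0.6421 0.2132 0.2294] x [-0.139  0.99   0.001] y [0.99  0.139 0.013] F [1.1 0.  1.8] open 0.0644 q [0.21 0.22 1.56 0.   1.35 0.07]
label c 0.6381 0.2124 size 50.1 28.8 long ang 1.71
label c 0.4979 0.1925 size 50.7 28.7 long ang 1.715
```

>>> drive_tool([
  [[0.0382, -0.0117, 0], 0],
  [[0.0382, -0.0117, 0], 0],
  [[0.0382, -0.0117, 0], 0],
  [[0.0382, -0.0117, 0], 0],
  [[0.0382, -0.0117, 0], 0],
  [[0.0382, -0.0117, 0], 0],
  [[0.0382, -0.0117, 0], 0.14],
  [[0, 0, 0], 0.14],
  [[0, 0, 0], 0.14],
  [[0, 0, 0], 0.14],
], jaw=0)

```text
t: 32.2
tool_pos: [0.5196, 0.466, 0.219]
tool_rot: [2.64, 1.703, -0.004]
contact_force: [0.1, 0.6, 0.4]
opening: 0.0856
grip_force: 0.0
```

>>> drive_tool([
  [[0, 0, 0], 0.14],
  [[0, 0, 0], 0.14],
  [[0, 0, 0], 0.14],
  [[0, 0, 0], 0],
  [[0, 0, 0], 0],
])

```text
t: 32.7
tool_pos: [0.5203, 0.4656, 0.2196]
tool_rot: [2.932, 1.126, -0.003]
contact_force: [-0.8, -0.2, 0.9]
opening: 0.0854
grip_force: 0.0
```

Run:
```python
from h import *
o,R=st(); d=grab('wrist','w14')
c=label('w14',(.5207,.466)); print(toolpt(o,R,c)); print(np.arctan2(R[1,0],R[0,0]))
```

```text
t 32.7 pos [0.5203 0.4656 0.2196] x [ 0.743  0.669 -0.002] y [ 0.669 -0.743 -0.   ] F [-0.8 -0.2  0.9] open 0.0854 q [0.62 0.28 1.5  0.   1.36 1.46]
label c 0.5207 0.4649 size 50.8 28.1 long ang 0.719
[-0.0002  0.0008]
0.7334659844215183
```

>>> drive_tool([
  [[0, 0.0008, 0.03], 0.014],
  [[0, 0, 0.035], 0],
  [[0, 0, 0.03], 0],
  [[0, 0, 0.016], 0],
  [[0, 0, 0.0065], 0],
  [[0, 0, 0], 0],
])

```text
t: 33.35
tool_pos: [0.5211, 0.4652, 0.1028]
tool_rot: [2.942, 1.102, -0.001]
contact_force: [0.0, -0.9, 0.9]
opening: 0.0855
grip_force: 0.0
```

>>> drive_tool([
  [[0, 0, 0], 0],
  [[0, 0, 0], 0],
  [[0, 0, 0], 0],
  [[0, 0, 0], 0],
  [[0, 0, 0], 0],
  [[0, 0, 0], 0],
  [[0, 0, 0], 0],
], jaw=1, grip_force=40)

```text
t: 34.05
tool_pos: [0.522, 0.4659, 0.1052]
tool_rot: [-2.941, -1.102, -0.004]
contact_force: [-0.1, -0.7, 5.6]
opening: 0.038
grip_force: 39.8
```

Run:
```python
from h import *
go(.5682,.2025,.2,.142)
```

```text
t 34.05 pos [0.522  0.4659 0.1052] x [0.754 0.657 0.003] y [ 0.657 -0.754  0.   ] F [-0.1 -0.7  5.6] open 0.038 q [0.62 0.4  1.56 0.   1.18 1.48]
shift tool [-0.1379  0.229  -0.0951] curr yaw y -0.854
turn about tool z -0.996
```

>>> drive_tool([
  [[0, 0, -0.03], 0],
  [[0, 0, -0.035], 0],
  [[0, 0, -0.03], 0],
  [[-0.0197, 0.0327, 0], 0],
  [[-0.0197, 0.0327, 0], 0],
  [[-0.0197, 0.0327, 0], 0],
  [[-0.0197, 0.0327, 0], 0],
  [[-0.0197, 0.0327, 0], 0],
  [[-0.0197, 0.0327, 0], 0],
  [[-0.0197, 0.0327, 0], 0],
])

```text
t: 35.05
tool_pos: [0.5671, 0.2005, 0.1974]
tool_rot: [-2.942, -1.102, 0.002]
contact_force: [0.1, 0.4, -2.7]
opening: 0.0379
grip_force: 40.4
```

>>> drive_tool([
  [[0, 0, 0], -0.14],
  [[0, 0, 0], -0.14],
  [[0, 0, 0], -0.14],
  [[0, 0, 0], -0.14],
  [[0, 0, 0], -0.14],
  [[0, 0, 0], -0.14],
  [[0, 0, 0], -0.14],
  [[0, 0, 0], -0.016],
  [[0, 0, 0], 0],
  [[0, 0, 0], 0],
])

```text
t: 36.05
tool_pos: [0.5673, 0.2021, 0.1979]
tool_rot: [-2.061, -2.371, 0.001]
contact_force: [0.3, 1.3, -2.5]
opening: 0.0377
grip_force: 40.5
```

Run:
```python
from h import *
place('w15',(.5687,.2022),.1045)
d=load('w15'); im=d['image']; o,R=st()
p=np.array([.5687,.2022]); ey=np.array([-np.sin(.142),np.cos(.142)])
prof=[]
for s in np.arange(.028,.044,.001):
    u,v=proj(d,(*(p+s*ey),.016)); prof.append(int(cv2.getRectSubPix(im,(9,1),(u,v)).mean()))
print(prof)
```

```text
t 36.05 pos [0.5673 0.2021 0.1979] x [-0.139  0.99  -0.   ] y [ 0.99   0.139 -0.001] F [ 0.3  1.3 -2.5] open 0.0377 q [ 0.22  0.09  1.76 -0.    1.3   0.08]
label c 0.5667 0.2008 size 50.6 28.6 long ang 1.702
label in tool [-0.0012 -0.0008] pocket in tool [-0.0001  0.0014] shift [0.0011 0.0022] yaw y 0.14
t 36.1 pos [0.5674 0.2021 0.1979] x [-0.14  0.99 -0.  ] y [ 0.99  0.14 -0.  ] F [-0.3  0.5 -2.4] open 0.0378 q [ 0.22  0.09  1.76 -0.    1.3   0.08]
[114, 105, 93, 84, 78, 78, 91, 130, 156, 162, 163, 164, 163, 163, 164, 163]
```

>>> drive_tool([
  [[0.0009, 0.0018, 0.02], 0],
  [[0, 0, 0.03], 0],
  [[0, 0, 0.016], 0],
  [[0, 0, 0.006], 0],
  [[0, 0, 0.004], 0],
  [[0, 0, 0.004], 0],
  [[0, 0, 0.003], 0],
  [[0, 0, 0.003], 0],
  [[0, 0, 0.001], 0],
  [[0, 0, 0], 0],
])

```text
t: 37.1
tool_pos: [0.5693, 0.2033, 0.1114]
tool_rot: [2.058, 2.373, 0.001]
contact_force: [0.5, 0.8, -1.7]
opening: 0.0376
grip_force: 40.6
```

Run:
```python
from h import *
st()
```

```text
t 37.1 pos [0.5693 0.2033 0.1114] x [-0.141  0.99   0.   ] y [0.99  0.141 0.   ] F [ 0.5  0.8 -1.7] open 0.0376 q [0.22 0.2  1.8  0.   1.15 0.08]
```

>>> drive_tool([
  [[0, 0, 0.001], 0],
  [[0, 0, 0], 0],
  [[0, 0, 0], 0],
  [[0, 0, 0], 0],
  [[0, 0, -0.01], 0],
  [[0, 0, -0.03], 0],
  [[0, 0, -0.035], 0],
  [[0, 0, -0.035], 0],
  [[0, 0, -0.02], 0],
  [[0, 0, 0], 0],
], jaw=0.35)

```text
t: 38.1
tool_pos: [0.5712, 0.2038, 0.2458]
tool_rot: [2.055, 2.369, 0.012]
contact_force: [0.4, 0.9, 0.5]
opening: 0.0555
grip_force: 0.0
```

Run:
```python
from h import *
o,R=st(); d=grab('wrist','w16')
for p in((.4985,.1922),(.5687,.202),(.638,.211)): label('w16',p,.042)
go(.424,-.352,.35,None)
```

```text
t 38.1 pos [0.5712 0.2038 0.2458] x [-0.141  0.99   0.001] y [0.99  0.141 0.009] F [0.4 0.9 0.5] open 0.0555 q [0.22 0.05 1.72 0.   1.37 0.08]
label c 0.4981 0.1926 size 50.2 28.6 long ang 1.715
label c 0.5682 0.2021 size 49.6 28.4 long ang 1.702
label c 0.638 0.2129 size 49.3 28.7 long ang 1.711
t 38.15 pos [0.5701 0.2035 0.2428] x [-0.141  0.99   0.   ] y [0.99  0.141 0.005] F [-0.5  0.6 -0.5] open 0.0553 q [ 0.22  0.05  1.72 -0.    1.37  0.08]
shift tool [-0.5292 -0.2226 -0.1084] curr yaw y 0.142
```

>>> drive_tool([
  [[-0.0369, -0.011, -0.0084], 0],
  [[-0.0369, -0.011, -0.0084], 0],
  [[-0.0369, -0.011, -0.0084], 0],
  [[-0.0369, -0.011, -0.0084], 0],
  [[-0.0369, -0.011, -0.0084], 0],
  [[-0.0369, -0.011, -0.0084], 0],
  [[-0.0369, -0.011, -0.0084], 0],
  [[-0.0369, -0.011, -0.0084], 0],
  [[-0.0369, -0.011, -0.0084], 0],
  [[-0.0369, -0.011, -0.0084], 0],
])

```text
t: 39.15
tool_pos: [0.5113, -0.1788, 0.3221]
tool_rot: [-2.056, -2.37, 0.001]
contact_force: [0.5, -0.3, -0.1]
opening: 0.0558
grip_force: 0.0
```

>>> drive_tool([
  [[-0.0369, -0.011, -0.0084], 0],
  [[-0.0369, -0.011, -0.0084], 0],
  [[-0.0369, -0.011, -0.0084], 0],
  [[-0.0369, -0.011, -0.0084], 0],
  [[0, 0, 0], 0],
  [[0, 0, 0], 0],
], jaw=0)

```text
t: 39.75
tool_pos: [0.4892, -0.3302, 0.3556]
tool_rot: [-2.058, -2.369, -0.001]
contact_force: [-0.1, -0.5, 0.1]
opening: 0.0852
grip_force: 0.0
```

Run:
```python
from h import *
o,R=st(); d=grab('wrist','w17'); s=grab('side','s17')
us=[proj(d,(.424,-.352,.12)),proj(d,(.562,-.364,.07))]; print(us,d['image'].shape)
x0=int(min(us[0][0],us[1][0]))-75; y0=int(min(us[0][1],us[1][1]))-75; x0=max(x0,0);y0=max(y0,0)
a=d['image'][y0:y0+150,x0:x0+200+int(abs(us[0][0]-us[1][0]))-50]; k=800/a.shape[1]; print(x0,y0,k)
a=cv2.resize(a,None,fx=k,fy=k,interpolation=cv2.INTER_CUBIC)[:600]
cv2.imwrite('pics/w17b.png',a)
```

```text
t 39.75 pos [ 0.4892 -0.3302  0.3556] x [-0.14   0.99   0.003] y [ 0.99   0.14  -0.002] F [-0.1 -0.5  0.1] open 0.0852 q [-0.72 -0.05  1.63  0.    1.57 -0.86]
[(np.float64(249.88382287790554), np.float64(191.33322658383977)), (np.float64(378.3099512850483), np.float64(206.26406896550074))] (400, 640, 3)
174 116 2.8776978417266186
```

View pics/w17b.png

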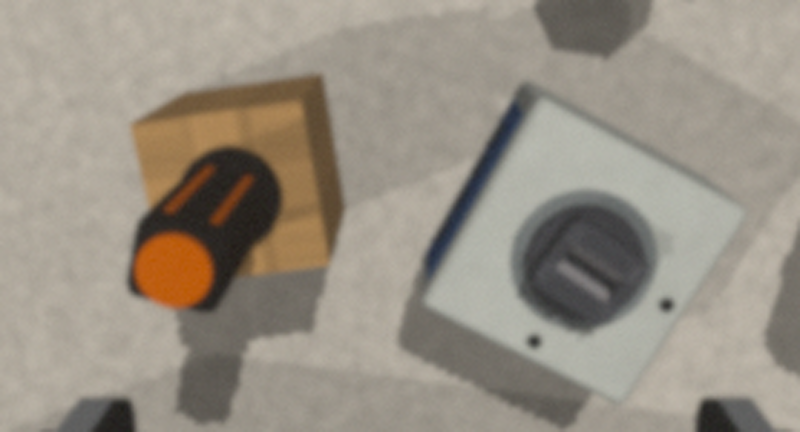

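>>> drive_tool([
  [[-0.0235, 0.0134, 0.0311], 0],
  [[-0.0235, 0.0134, 0.0311], 0],
  [[-0.0235, 0.0134, 0.0311], 0],
  [[-0.0235, 0.0134, 0.0311], 0],
  [[-0.0235, 0.0134, 0.0311], 0],
  [[0, 0, 0], 0],
  [[0, 0, 0], 0],
])

```text
t: 40.55
tool_pos: [0.5727, -0.435, 0.1999]
tool_rot: [-2.054, -2.371, -0.001]
contact_force: [0.6, 0.3, 0.5]
opening: 0.0852
grip_force: 0.0
```

Run:
```python
from h import *
o,R=st(); d=grab('wrist','w18')
u,v=proj(d,(.562,-.364,.07)); print(u,v)
x0,y0=int(u)-64,max(int(v)-48,0); print(x0,y0)
a=cv2.resize(d['image'][y0:y0+96,x0:x0+128],(800,600),interpolation=cv2.INTER_CUBIC); cv2.imwrite('pics/w18b.png',a)
w=load('w17'); k=2.8777
P=lambda x,y,z:onz(w,174+x/k,116+y/k,z)[:2]
ang=lambda a,b:round(np.arctan2(*(b-a)[::-1]),3)
print('stripe',ang(P(213,168,.155),P(250,178,.155)),ang(P(170,213,.16),P(215,225,.16)))
print('slot',ang(P(555,262,.07),P(611,298,.07)))
quad(w,[(174+x/k,116+y/k) for x,y in((540,95),(743,210),(620,402),(425,302))],.06,1)
quad(w,[(174+x/k,116+y/k) for x,y in((135,125),(302,100),(330,265),(170,290))],.082,1)
print('handle top',P(175,270,.168))
```

```text
t 40.55 pos [ 0.5727 -0.435   0.1999] x [-0.143  0.99   0.004] y [ 0.99   0.143 -0.003] F [0.6 0.3 0.5] open 0.0852 q [-0.75  0.35  1.46  0.    1.34 -0.9 ]
319.39529382947796 101.0422133376619
255 53
stripe -0.132 -0.132
slot -0.44
c [ 0.5616 -0.3659] L [0.0965 0.0952 0.0958 0.0951] ang mod pi [1.234 2.777 1.233 2.785]
c [ 0.4225 -0.355 ] L [0.0651 0.0626 0.0641 0.0633] ang mod pi [1.838 0.29  1.847 0.305]
handle top [ 0.42144255 -0.35517806]
```

View pics/w18b.png

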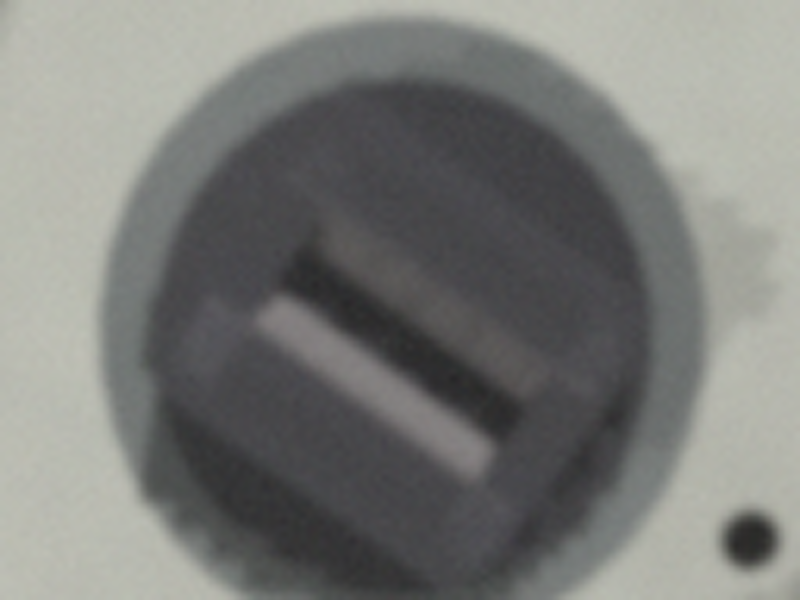

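Run:
```python
from h import *
d=load('w18'); k=6.25
cs=[(255+(x+.5)/k-.5,53+(y+.5)/k-.5) for x,y in((322,208),(552,375),(487,482),(256,318))]
quad(d,cs,.076,1)
a,b=[onz(d,255+x/k,53+y/k,.07)[:2] for x,y in((298,262),(508,430))]; print((a+b)/2,np.arctan2(*(b-a)[::-1]),np.linalg.norm(b-a))
a=onz(d,255+404/k,53+325/k,.06); print('ring centre',a)
go(.4225,-.354,.30,-.132)
```

```text
c [ 0.5626 -0.3678] L [0.0113 0.0256 0.0113 0.0259] ang mod pi [1.143 2.68  1.171 2.681]
[ 0.5627724  -0.36816825] -0.5124752113832265 0.02512902799624787
ring centre [ 0.56249092 -0.36630383  0.06      ]
t 40.6 pos [ 0.5731 -0.4354  0.2026] x [-0.143  0.99   0.   ] y [ 0.99   0.143 -0.   ] F [-0.1  0.8  0.4] open 0.0853 q [-0.75  0.34  1.45  0.    1.34 -0.9 ]
shift tool [ 0.1022 -0.1375 -0.0974] curr yaw y 0.143
turn about tool z 0.275
```

>>> drive_tool([
  [[0, 0, -0.0325], 0],
  [[0, 0, -0.0325], 0],
  [[0, 0, -0.0325], 0],
  [[0.0205, -0.0275, 0], 0],
  [[0.0205, -0.0275, 0], 0],
  [[0.0205, -0.0275, 0], 0],
  [[0.0205, -0.0275, 0], 0],
  [[0.0205, -0.0275, 0], 0],
  [[0, 0, 0], 0.138],
  [[0, 0, 0], 0.137],
])

```text
t: 41.6
tool_pos: [0.4214, -0.3533, 0.303]
tool_rot: [2.365, 2.059, 0.0]
contact_force: [-0.2, -0.5, 0.0]
opening: 0.0853
grip_force: 0.0
```

>>> drive_tool([
  [[0, 0, 0], 0],
  [[0, 0, 0], 0],
])

```text
t: 41.8
tool_pos: [0.4223, -0.3542, 0.302]
tool_rot: [2.358, 2.07, 0.0]
contact_force: [1.0, -0.3, 0.3]
opening: 0.0851
grip_force: 0.0
```

Run:
```python
from h import *
o,R=st(); d=grab('wrist','w19'); im=d['image']
hs=cv2.cvtColor(im,cv2.COLOR_BGR2HSV); u,v=proj(d,(.422,-.354,.168)); print(u,v)
m=((hs[...,1]>170)&(hs[...,2]>110)&(hs[...,0]<18)).astype(np.uint8)
n,l,s,c=cv2.connectedComponentsWithStats(m)
for i in range(1,n):
    if s[i,4]>40:
        print(s[i],np.round(c[i],1),onz(d,*c[i],.168)); 
        cn=cv2.findContours((l==i).astype(np.uint8),0,1)[0][0]; print(cv2.minAreaRect(cn))
        p=onz(d,*c[i],.168); print(toolpt(o,R,p[:2]))
```

```text
t 41.8 pos [ 0.4223 -0.3542  0.302 ] x [ 0.129  0.992 -0.002] y [ 0.992 -0.129  0.003] F [ 1.  -0.3  0.3] open 0.0851 q [-0.83 -0.12  1.79  0.    1.47 -0.7 ]
317.6998994667669 212.40722202979362
[300 198  34  33 879] [316.6 214.1] [ 0.4211435  -0.35509248  0.168     ]
((316.5, 214.0), (32.0, 33.0), 90.0)
[-0.001 -0.001]
```

>>> drive_tool([
  [[-0.001, -0.001, 0.03], 0],
  [[0, 0, 0.035], 0],
  [[0, 0, 0.03], 0],
  [[0, 0, 0.013], 0],
  [[0, 0, 0.007], 0],
  [[0, 0, 0], 0],
])

```text
t: 42.45
tool_pos: [0.4211, -0.3556, 0.1849]
tool_rot: [-2.363, -2.069, -0.0]
contact_force: [-0.9, 0.1, 0.4]
opening: 0.0855
grip_force: 0.0
```

>>> drive_tool([
  [[0, 0, 0], 0],
  [[0, 0, 0], 0],
  [[0, 0, 0], 0],
  [[0, 0, 0], 0],
  [[0, 0, 0], 0],
  [[0, 0, 0], 0],
  [[0, 0, 0], 0],
  [[0, 0, 0], 0],
], jaw=1, grip_force=80)

```text
t: 43.25
tool_pos: [0.4214, -0.356, 0.1859]
tool_rot: [2.363, 2.068, 0.0]
contact_force: [0.5, 0.4, 5.3]
opening: 0.0273
grip_force: 78.8
```

Run:
```python
from h import *
st()
```

```text
t 43.25 pos [ 0.4214 -0.356   0.1859] x [ 0.133  0.991 -0.001] y [ 0.991 -0.133  0.001] F [0.5 0.4 5.3] open 0.0273 q [-0.84 -0.02  1.89 -0.    1.27 -0.7 ]
```

>>> drive_tool([
  [[0, 0, -0.01], 0],
  [[0, 0, -0.025], 0],
  [[0, 0, -0.03], 0],
  [[0, 0, -0.03], 0],
  [[0, 0, -0.03], 0],
  [[0, 0, 0], 0],
  [[0, 0, 0], 0],
])

```text
t: 43.95
tool_pos: [0.4208, -0.3554, 0.3096]
tool_rot: [-2.364, -2.069, 0.0]
contact_force: [-0.5, 0.1, -1.5]
opening: 0.0269
grip_force: 78.7
```

Run:
```python
from h import *
o,R=st(); s=grab('side','s20'); w=grab('wrist','w20'); t=grab('top','t20')
T=o['tool_pos']; zo=T[2]-.1859+.082
for dz in(-.03,-.05,-.065,-.072):
    u,v=proj(s,(T[0],T[1],zo+dz)); u0,v0=int(u),int(round(v)); print(dz,u0,v0)
    print(' s20',[int(x) for x in s['image'][v0,u0-14:u0+15].mean(1)])
    print(' s17',[int(x) for x in load('s17')['image'][v0,u0-14:u0+15].mean(1)])
```

```text
t 43.95 pos [ 0.4208 -0.3554  0.3096] x [0.133 0.991 0.   ] y [ 0.991 -0.133 -0.   ] F [-0.5  0.1 -1.5] open 0.0269 q [-0.84 -0.13  1.78 -0.    1.49 -0.7 ]
-0.03 252 320
 s20 [213, 211, 210, 213, 215, 213, 205, 182, 141, 104, 83, 62, 35, 25, 25, 28, 33, 46, 63, 102, 157, 199, 210, 211, 214, 216, 214, 209, 208]
 s17 [217, 214, 213, 215, 215, 213, 209, 206, 206, 199, 171, 119, 111, 116, 115, 116, 116, 115, 117, 117, 118, 101, 56, 57, 136, 205, 218, 214, 212]
-0.05 254 324
 s20 [211, 214, 210, 210, 208, 204, 205, 208, 208, 208, 207, 196, 172, 117, 80, 73, 76, 117, 171, 194, 187, 176, 175, 165, 158, 157, 153, 152, 151]
 s17 [212, 215, 214, 213, 211, 208, 207, 183, 109, 56, 79, 101, 114, 114, 116, 113, 107, 98, 78, 48, 23, 13, 41, 95, 143, 158, 155, 153, 148]
-0.065 255 328
 s20 [208, 209, 209, 208, 208, 210, 204, 197, 189, 171, 147, 105, 81, 81, 83, 80, 79, 78, 81, 88, 111, 138, 148, 147, 144, 145, 143, 143, 143]
 s17 [213, 214, 212, 212, 213, 211, 194, 137, 63, 17, 16, 13, 7, 14, 15, 14, 17, 21, 16, 12, 10, 9, 32, 76, 119, 130, 128, 129, 128]
-0.072 255 329
 s20 [206, 207, 207, 206, 201, 196, 189, 173, 161, 152, 143, 125, 116, 117, 113, 113, 114, 113, 113, 115, 121, 137, 147, 144, 142, 143, 144, 145, 145]
 s17 [209, 209, 210, 209, 203, 200, 188, 149, 79, 33, 35, 27, 16, 14, 11, 22, 30, 34, 21, 15, 12, 11, 24, 60, 104, 127, 129, 129, 130]
```

>>> drive_tool([
  [[0.0013, 0.0355, 0], 0],
  [[0.0013, 0.0355, 0], 0],
  [[0.0013, 0.0355, 0], 0],
  [[0.0014, 0.0355, 0], 0.1],
  [[0, 0, 0.02], 0.119],
  [[0, 0, 0.018], 0.118],
  [[0, 0, 0], 0],
  [[0, 0, 0], 0],
])

```text
t: 44.9
tool_pos: [0.5618, -0.3687, 0.2699]
tool_rot: [-2.673, -1.644, 0.002]
contact_force: [0.6, -0.2, 0.1]
opening: 0.0275
grip_force: 79.3
```

Run:
```python
from h import *
go(.5623,-.369,.245,-.47)
s=grab('side','s21'); w=grab('wrist','w21'); 
o,R=st(); T=o['tool_pos']
# blade end as seen by side: print profile along row near the tip
for dz in(-.06,-.07):
    u,v=proj(s,(T[0],T[1],T[2]-.1039+dz)); u0,v0=int(round(u)),int(round(v)); print(round(u,1),round(v,1),[int(x) for x in s['image'][v0,u0-14:u0+15].mean(1)])
```

```text
t 44.9 pos [ 0.5618 -0.3687  0.2699] x [0.451 0.893 0.001] y [ 0.893 -0.451 -0.003] F [ 0.6 -0.2  0.1] open 0.0275 q [-0.69  0.18  1.53  0.    1.43 -0.22]
shift tool [-0.      0.0006  0.0249] curr yaw y -0.468
turn about tool z 0.002
t 45.0 pos [ 0.5624 -0.3694  0.2726] x [ 0.452  0.892 -0.   ] y [ 0.892 -0.452  0.001] F [-0.6 -0.5 -0.5] open 0.0271 q [-0.69  0.18  1.52 -0.    1.43 -0.22]
321.7 333.8 [220, 219, 220, 217, 201, 175, 144, 115, 94, 86, 87, 84, 82, 80, 76, 83, 106, 133, 120, 86, 75, 86, 105, 126, 146, 176, 193, 196, 195]
321.8 335.8 [219, 218, 210, 187, 155, 132, 101, 84, 82, 79, 84, 97, 98, 95, 90, 83, 81, 89, 86, 80, 75, 78, 83, 82, 102, 138, 170, 188, 195]
```

>>> drive_tool([
  [[0, 0, 0.008], 0],
  [[0, 0, 0.005], 0],
  [[0, 0, 0.003], 0],
  [[0, 0, 0.003], 0],
  [[0, 0, 0.003], 0],
  [[0, 0, 0.003], 0],
  [[0, 0, 0], 0],
  [[0, 0, 0], 0],
])

```text
t: 45.8
tool_pos: [0.5624, -0.3692, 0.2467]
tool_rot: [-2.678, -1.643, 0.0]
contact_force: [-0.1, -0.3, -0.5]
opening: 0.0271
grip_force: 79.3
```

Run:
```python
from h import *
o,R=st();print(o['wrist_torque'], 'tip', o['tool_pos'][2]-.1789)
```

```text
t 45.8 pos [ 0.5624 -0.3692  0.2467] x [0.453 0.892 0.   ] y [ 0.892 -0.453 -0.   ] F [-0.1 -0.3 -0.5] open 0.0271 q [-0.69  0.2   1.55  0.    1.39 -0.22]
[ 0.03285291 -0.03921598 -0.00142124] tip 0.06784899390691806
```

>>> drive_tool([
  [[0, 0, 0.001], 0.08],
  [[0, 0, 0], 0.12],
  [[0, 0, 0], 0.12],
  [[0, 0, 0], 0.12],
  [[0, 0, 0], 0.12],
  [[0, 0, 0], 0.12],
  [[0, 0, 0], 0.12],
  [[0, 0, 0], 0.12],
  [[0, 0, 0], 0.12],
  [[0, 0, 0], 0.12],
])

```text
t: 46.8
tool_pos: [0.5616, -0.3685, 0.2459]
tool_rot: [-3.138, 0.1, 0.006]
contact_force: [-3.4, 2.9, 1.4]
opening: 0.0271
grip_force: 79.7
```

Run:
```python
from h import *
o,R=st();print(np.round(o['wrist_torque'],3), 'tip', o['tool_pos'][2]-.1789, np.arctan2(R[1,1],R[0,1]))
a,b=load('s17'),grab('side','s22')
for p in((.4985,.1922),(.5687,.202),(.638,.211)):
    u,v=map(int,proj(a,(*p,.042))); q=np.s_[v-14:v+14,u-16:u+16]
    print(np.abs(a['image'][q].astype(int)-b['image'][q]).mean())
```

```text
t 46.8 pos [ 0.5616 -0.3685  0.2459] x [ 0.998 -0.064 -0.004] y [-0.064 -0.998 -0.002] F [-3.4  2.9  1.4] open 0.0271 q [-0.69  0.2   1.55 -0.    1.4   0.94]
[0.737 0.958 0.079] tip 0.0670126932339404 -1.6348272645115793
60.16815476190476
71.07514880952381
1.427827380952381
```

>>> drive_tool([
  [[0, 0, 0], 0.1],
  [[0, 0, 0], 0.1],
  [[0, 0, 0], 0.1],
  [[0, 0, 0], 0.08],
  [[0, 0, 0], 0],
  [[0, 0, 0], 0],
])

```text
t: 47.45
tool_pos: [0.5614, -0.3683, 0.2457]
tool_rot: [-3.065, 0.68, 0.007]
contact_force: [-4.8, 3.1, 1.7]
opening: 0.027
grip_force: 79.6
```

Run:
```python
from h import *
o,R=st();print(np.round(o['wrist_torque'],3), 'tip', o['tool_pos'][2]-.1789, np.arctan2(R[1,1],R[0,1]))
```

```text
t 47.45 pos [ 0.5614 -0.3683  0.2457] x [ 0.906 -0.423 -0.005] y [-0.423 -0.906 -0.001] F [-4.8  3.1  1.7] open 0.027 q [-0.69  0.2   1.55 -0.    1.4   1.32]
[ 0.911  1.188 -0.005] tip 0.06680036487588395 -2.007764029956887
```

>>> drive_tool([
  [[0, 0, 0], 0.05],
  [[0, 0, 0], 0.05],
  [[0, 0, 0], 0],
  [[0, 0, 0], 0],
])

```text
t: 47.85
tool_pos: [0.5614, -0.3681, 0.2457]
tool_rot: [-3.027, 0.833, 0.008]
contact_force: [-3.9, 4.3, 1.7]
opening: 0.0271
grip_force: 79.7
```

Run:
```python
from h import *
o,R=st();print(np.round(o['wrist_torque'],3), np.arctan2(R[1,1],R[0,1]))
```

```text
t 47.85 pos [ 0.5614 -0.3681  0.2457] x [ 0.859 -0.511 -0.005] y [-0.511 -0.859 -0.001] F [-3.9  4.3  1.7] open 0.0271 q [-0.69  0.2   1.55  0.    1.4   1.42]
[1.061 1.254 0.062] -2.107685219112902
```

>>> drive_tool([
  [[0, 0, 0], 0.05],
  [[0, 0, 0], 0.03],
  [[0, 0, 0], 0],
  [[0, 0, 0], 0],
])

```text
t: 48.25
tool_pos: [0.5614, -0.368, 0.2457]
tool_rot: [-2.992, 0.952, 0.008]
contact_force: [-4.4, 4.3, 2.3]
opening: 0.0272
grip_force: 79.9
```

Run:
```python
from h import *
o,R=st();print(np.round(o['wrist_torque'],3), np.arctan2(R[1,1],R[0,1]))
```

```text
t 48.25 pos [ 0.5614 -0.368   0.2457] x [ 0.816 -0.578 -0.006] y [-0.578 -0.816 -0.001] F [-4.4  4.3  2.3] open 0.0272 q [-0.69  0.2   1.55  0.    1.4   1.5 ]
[1.142 1.215 0.352] -2.186733259381405
```

>>> drive_tool([
  [[0, 0, 0], -0.1],
  [[0, 0, 0], 0],
  [[0, 0, -0.008], 0],
  [[0, 0, -0.02], 0],
  [[0, 0, -0.03], 0],
  [[0, 0, -0.012], 0],
  [[0, 0, 0], -0.13],
  [[0, 0, 0], -0.13],
  [[0, 0, 0], -0.13],
  [[0, 0, 0], -0.13],
])

```text
t: 49.25
tool_pos: [0.5627, -0.3694, 0.3161]
tool_rot: [3.141, 0.011, 0.002]
contact_force: [0.1, 0.4, -0.8]
opening: 0.027
grip_force: 79.2
```

>>> drive_tool([
  [[0, 0, 0], -0.14],
  [[0, 0, 0], -0.14],
  [[0, 0, 0], -0.14],
  [[0, 0, 0], -0.14],
  [[0, 0, 0], -0.14],
  [[0, 0, 0], -0.14],
  [[0, 0, 0], -0.14],
  [[0, 0, 0], -0.14],
  [[0, 0, 0], -0.14],
  [[0, 0, 0], -0.14],
])

```text
t: 50.25
tool_pos: [0.5627, -0.3695, 0.3161]
tool_rot: [2.394, 2.031, 0.001]
contact_force: [-0.0, 0.6, -1.2]
opening: 0.0271
grip_force: 79.2
```

>>> drive_tool([
  [[0, 0, 0], -0.034],
  [[0, 0, 0], 0],
])

```text
t: 50.45
tool_pos: [0.5626, -0.3694, 0.316]
tool_rot: [2.366, 2.065, 0.0]
contact_force: [0.1, 0.8, -1.8]
opening: 0.027
grip_force: 79.2
```

Run:
```python
from h import *
go(.4212,-.3556,.3096,-.133)
d=grab('wrist','w23')
w=load('w18')
# slot check handled later
for n,T in(('w20',(.4208,-.3554,.3096)),('w23',ctrl.get_obs()['tool_pos'])):
    im=load(n)['image']; hs=cv2.cvtColor(im,cv2.COLOR_BGR2HSV)
    m=((hs[...,1]>170)&(hs[...,2]>110)&(hs[...,0]<18)).astype(np.uint8)
    k,l,s,c=cv2.connectedComponentsWithStats(m)
    print(n,[(s[i].tolist(),np.round(c[i],1)) for i in range(1,k) if s[i,4]>60])
```

```text
t 50.45 pos [ 0.5626 -0.3694  0.316 ] x [ 0.135  0.991 -0.001] y [ 0.991 -0.135  0.001] F [ 0.1  0.8 -1.8] open 0.027 q [-0.69  0.16  1.48  0.    1.5  -0.56]
shift tool [-0.0055 -0.142   0.0063] curr yaw y -0.136
turn about tool z -0.003
w20 [([293, 217, 14, 62, 372], array([299.9, 250.2])), ([330, 217, 12, 61, 359], array([335.3, 249.6])), ([283, 302, 70, 53, 2955], array([318. , 329.4]))]
w23 [([201, 0, 23, 7, 112], array([213.7,   2.3])), ([293, 217, 14, 62, 410], array([300. , 249.9])), ([330, 216, 13, 63, 404], array([335.3, 249.6])), ([283, 302, 71, 53, 2990], array([317.8, 329. ]))]
```

>>> drive_tool([
  [[-0.0014, -0.0355, 0], 0],
  [[-0.0014, -0.0355, 0], 0],
  [[-0.0014, -0.0355, 0], 0],
  [[-0.0013, -0.0355, 0], 0],
  [[0, 0, 0.03], 0],
  [[0, 0, 0.015], 0],
  [[0, 0, 0.01], 0],
  [[0, 0, 0.01], 0],
  [[0, 0, 0], 0],
])

```text
t: 51.4
tool_pos: [0.421, -0.3549, 0.249]
tool_rot: [-2.365, -2.064, 0.0]
contact_force: [-0.1, -0.2, -2.3]
opening: 0.027
grip_force: 79.7
```

Run:
```python
from h import *
o,R=st();print(np.round(o['wrist_torque'],3))
```

```text
t 51.4 pos [ 0.421  -0.3549  0.249 ] x [0.135 0.991 0.002] y [ 0.991 -0.135 -0.002] F [-0.1 -0.2 -2.3] open 0.027 q [-0.84 -0.08  1.84  0.    1.39 -0.7 ]
[ 0.001  0.017 -0.025]
```

>>> drive_tool([
  [[0, 0, 0.015], 0],
  [[0, 0, 0.02], 0],
  [[0, 0, 0.015], 0],
  [[0, 0, 0.008], 0],
  [[0, 0, 0.003], 0],
  [[0, 0, 0], 0],
  [[0, 0, 0], 0],
])

```text
t: 52.1
tool_pos: [0.4214, -0.3558, 0.1907]
tool_rot: [2.366, 2.064, 0.0]
contact_force: [-0.2, -0.4, -0.8]
opening: 0.0275
grip_force: 79.7
```

Run:
```python
from h import *
o,R=st();print(np.round(o['wrist_torque'],3))
```

```text
t 52.1 pos [ 0.4214 -0.3558  0.1907] x [ 0.136  0.991 -0.001] y [ 0.991 -0.136  0.001] F [-0.2 -0.4 -0.8] open 0.0275 q [-0.84 -0.03  1.89  0.    1.28 -0.7 ]
[ 0.004 -0.057 -0.037]
```

>>> drive_tool([
  [[0, 0, 0.003], 0],
  [[0, 0, 0.002], 0],
  [[0, 0, 0.001], 0],
  [[0, 0, 0], 0],
])

```text
t: 52.5
tool_pos: [0.4214, -0.3557, 0.1858]
tool_rot: [2.367, 2.065, -0.0]
contact_force: [-2.2, 1.6, 6.0]
opening: 0.0274
grip_force: 80.6
```

>>> drive_tool([
  [[0, 0, 0], 0],
  [[0, 0, 0], 0],
  [[0, 0, 0], 0],
  [[0, 0, 0], 0],
  [[0, 0, 0], 0],
  [[0, 0, -0.02], 0],
  [[0, 0, -0.035], 0],
  [[0, 0, -0.035], 0],
  [[0, 0, -0.035], 0],
  [[0, 0, 0], 0],
], jaw=0.3)

```text
t: 53.5
tool_pos: [0.4225, -0.357, 0.3157]
tool_rot: [2.359, 2.058, 0.0]
contact_force: [0.3, -0.7, 0.8]
opening: 0.0599
grip_force: 0.0
```

Run:
```python
from h import *
o,R=st(); d=grab('wrist','w24'); im=d['image']
hs=cv2.cvtColor(im,cv2.COLOR_BGR2HSV)
m=((hs[...,1]>170)&(hs[...,2]>110)&(hs[...,0]<18)).astype(np.uint8)
n,l,s,c=cv2.connectedComponentsWithStats(m)
for i in range(1,n):
    if s[i,4]>300: print(s[i],onz(d,*c[i],.168))
go(.5727,-.435,.26,.143)
```

```text
t 53.5 pos [ 0.4225 -0.357   0.3157] x [ 0.136  0.991 -0.007] y [ 0.991 -0.136  0.009] F [ 0.3 -0.7  0.8] open 0.0599 q [-0.84 -0.13  1.77 -0.    1.49 -0.7 ]
[298 187  33  31 799] [ 0.4210165  -0.35458636  0.168     ]
t 53.55 pos [ 0.4218 -0.3563  0.3125] x [ 0.136  0.991 -0.004] y [ 0.991 -0.136  0.005] F [-0.9  0.6 -0. ] open 0.0597 q [-0.84 -0.13  1.78 -0.    1.49 -0.7 ]
shift tool [-0.0573  0.1599  0.0536] curr yaw y -0.136
turn about tool z -0.279
```

>>> drive_tool([
  [[-0.0143, 0.04, 0.0], 0],
  [[-0.0143, 0.04, 0.0], 0],
  [[-0.0143, 0.04, 0.02], 0],
  [[-0.0143, 0.04, 0.03], 0],
  [[0, 0, 0], -0.14],
  [[0, 0, 0], -0.139],
  [[0, 0, 0], 0],
  [[0, 0, 0], 0],
])

```text
t: 54.35
tool_pos: [0.5699, -0.4327, 0.2587]
tool_rot: [-2.06, -2.37, -0.0]
contact_force: [0.1, 0.0, 1.0]
opening: 0.0596
grip_force: 0.0
```

Run:
```python
from h import *
o,R=st(); grab('wrist','w25')
def strip(n):
    # polar sum: resample top-face patch in world coords, find orientation of slot by min-intensity radial line +-10mm
    d=load(n); im=cv2.cvtColor(d['image'],cv2.COLOR_BGR2GRAY); C=np.array([.5627,-.368]); best=[]
    for a in np.arange(0,np.pi,.05):
        v=[cv2.getRectSubPix(im,(1,1),proj(d,(*(C+r*np.array([np.cos(a),np.sin(a)])),.071)))[0,0] for r in np.arange(-.010,.0101,.001)]
        best.append(np.mean(v))
    b=np.array(best); i=b.argmin(); print(n,'darkest line angle',round(i*.05,2),b[i],np.median(b), 'or',round(i*.05-np.pi,2))
strip('w18'); strip('w25')
go(.5701,.2035,.2428,.142)
```

```text
t 54.35 pos [ 0.5699 -0.4327  0.2587] x [-0.139  0.99   0.001] y [ 0.99   0.139 -0.001] F [0.1 0.  1. ] open 0.0596 q [-0.75  0.29  1.42 -0.    1.43 -0.89]
w18 darkest line angle 2.7 46.285714285714285 81.23809523809524 or -0.44
w25 darkest line angle 1.25 71.23809523809524 94.0 or -1.89
t 54.4 pos [ 0.57   -0.4328  0.2595] x [-0.14   0.99   0.001] y [ 0.99  0.14 -0.  ] F [-0.1  0.3  0.3] open 0.0598 q [-0.75  0.29  1.42  0.    1.43 -0.89]
shift tool [0.63   0.0891 0.017 ] curr yaw y 0.14
turn about tool z -0.002
```

>>> drive_tool([
  [[0.0394, 0.0056, -0.005], 0],
  [[0.0394, 0.0056, -0.005], 0],
  [[0.0394, 0.0056, 0], 0],
  [[0.0394, 0.0056, 0], 0],
  [[0.0394, 0.0056, 0], 0],
  [[0.0394, 0.0056, 0], 0],
  [[0.0394, 0.0056, 0], 0],
  [[0.0394, 0.0056, 0], 0],
  [[0.0394, 0.0056, 0], 0],
  [[0.0394, 0.0056, 0], 0],
])

```text
t: 55.4
tool_pos: [0.5691, -0.0335, 0.2707]
tool_rot: [2.059, 2.371, 0.001]
contact_force: [0.1, -0.5, 0.1]
opening: 0.0599
grip_force: 0.0
```

>>> drive_tool([
  [[0.0394, 0.0056, 0], 0],
  [[0.0394, 0.0056, 0], 0],
  [[0.0394, 0.0056, 0], 0],
  [[0.0394, 0.0056, 0], 0],
  [[0.0394, 0.0056, 0], 0],
  [[0.0394, 0.0056, 0], 0],
  [[0, 0, 0], 0],
  [[0, 0, 0], 0],
])

```text
t: 56.2
tool_pos: [0.5689, 0.2042, 0.2703]
tool_rot: [2.056, 2.374, 0.0]
contact_force: [-0.5, 0.0, 0.4]
opening: 0.0594
grip_force: 0.0
```

Run:
```python
from h import *
o,R=st(); d=grab('wrist','w26')
for p in((.4985,.1922),(.5687,.202),(.638,.211)): label('w26',p,.042)
# strap/barrel unchanged since strap closed (side view s6 vs now); arm may occlude
a,b=load('s6'),grab('side','s26')
for p in((.571,-.14,.07),(.515,-.09,.096),(.565,-.21,.08)):
    u,v=map(int,proj(a,p)); q=np.s_[v-8:v+8,u-8:u+8]; print(np.abs(a['image'][q].astype(int)-b['image'][q]).mean())
```

```text
t 56.2 pos [0.5689 0.2042 0.2703] x [-0.143  0.99  -0.   ] y [0.99  0.143 0.001] F [-0.5  0.   0.4] open 0.0594 q [ 0.22  0.03  1.7  -0.    1.42  0.08]
label c 0.4983 0.1923 size 50.2 28.7 long ang 1.715
label c 0.5687 0.2015 size 50.5 28.7 long ang 1.706
label c 0.6385 0.2126 size 50.2 28.7 long ang 1.714
42.91015625
50.654947916666664
11.842447916666666
```

Run:
```python
from h import *
for n in('s6','s17','s26'):
    d=load(n); im=d['image'][226:250,282:310]; g=im.max(2); m=(g<45).astype(np.uint8)
    k,l,s,c=cv2.connectedComponentsWithStats(m); print(n,[(s[i,4],np.round(c[i]+[282,226],1)) for i in range(1,k) if s[i,4]>15])
    # brass nut near
    hs=cv2.cvtColor(d['image'][215:310,280:360],cv2.COLOR_BGR2HSV); m=((hs[...,0]>12)&(hs[...,0]<28)&(hs[...,1]>120)&(hs[...,2]>80)).astype(np.uint8)
    k,l,s,c=cv2.connectedComponentsWithStats(m); print([(s[i,4],np.round(c[i]+[280,215],1)) for i in range(1,k) if s[i,4]>20])
d=load('s26')
for a in(0,.06,.12): print(a,proj(d,(.571+.0032*0+.056-.114*np.cos(a),-.139+.045,.096+.114*np.sin(a))))
```

```text
s6 [(np.int32(34), array([294. , 236.7]))]
[(np.int32(45), array([315.9, 229.6])), (np.int32(239), array([318. , 280.4]))]
s17 [(np.int32(316), array([291.9, 241.1]))]
[(np.int32(47), array([315.4, 229.7])), (np.int32(239), array([318.1, 280.4]))]
s26 [(np.int32(45), array([294.2, 236.6]))]
[(np.int32(53), array([316. , 229.3])), (np.int32(236), array([318. , 280.2]))]
0 (np.float64(293.1738363096907), np.float64(238.13161343696595))
0.06 (np.float64(293.081277133601), np.float64(236.57359320401625))
0.12 (np.float64(293.1449600887852), np.float64(234.99367822786604))
```

```bash
python3 -c "
from station import ctrl
print(ctrl.finish_job())"
```

```text
the job is handed in; nothing more can be done
None
```

I finished the task and handed it in at about 56 s; the hand-in returned no verdict. My last camera checks show the filter in its cradles with the strap down, all three modules seated in their pockets, the selector at its stop and the screwdriver back in its stand.

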